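# Lever up a leaning lens edger and shim its short foot

### The job

The lens hand edger leans because its front right foot is too short. Lever that side up with the pry bar over the fulcrum block and tuck the bar's handle under the keeper hook so that it stays up, slide the shim under the short foot, then unhook the bar, let the edger down onto the shim and draw the bar out, leaving it lying clear of the edger. The edger should end up level, about where it stood, and the things lying around should be left alone.

Things in the scene. Friction and masses are not known exactly. Their poses are not given: they have to be found in the camera images.
- lever_stand: Fixed stand at the edger's right: dark steel sole plate, x -36 to 60, y -255 to 20 mm, 5 mm thick, with a wooden fulcrum block (50 x 34 mm) at its +y end and a steel keeper hook near its -y end. Origin on the worktop under the middle of the fulcrum ridge, z up; y points at the edger, whose near edge is about 40 mm off (at y = +40 mm).
- ridge (a point): Middle of the top of the fulcrum, a half-round steel ridge (radius 8 mm) along the stand's x, 24 mm above the worktop. Two 6 mm dowels stand on the ridge line at x = -18 and +18 mm and rise to 44 mm: the pry bar lies between them (30 mm free).
- keeper (a point): Middle of the lip's underside, at (36, -220, 37) mm in the stand's frame. Hook: inverted L, 26 mm long in y, upright at x 51 to 59, lip x 16 to 51, top 43 mm high, a nose (x 16 to 21) hanging down to 33.5 mm. The bar comes down where x is below 16, swings to +x under the nose and rises against the lip: bar level, handle's top at 37 mm, short foot 9 to 10 mm up.
- edger: Lens hand edger, loose, 5 to 7 kg: grey base 220 x 180 x 22 mm on three rubber feet, white motor, blue wheel guard, 185 mm tall. Origin: centre of the base's underside, 27 mm up at the start, 30 mm when level; z its own up, +x away from the robot, front at x = -110, -y side to the stand. At first leans 0.043 rad to -y. Nothing over 30 mm above the origin within 55 mm of the front.
- lift_edge (a point): Lower edge of the edger's base on its -y side, at (0, -90, 0) mm in the edger's frame, opposite the fulcrum and 23 mm above the worktop at the start: the bar's toe goes under here. Lifting it takes 23 to 34 N here.
- short_foot (a point): Centre of the sole of the short foot (28 mm across, 24 mm high; the two feet on the +y side are 30 mm high), at (-75, -70, -24) mm in the edger's frame: 35 mm behind the base's front face, 20 mm inside its -y side. On the worktop at the start, 6 mm above it when the edger stands level on the shim.
- pry_bar: Loose pry bar, 300 mm, 0.30 kg: steel blade 14 mm wide, 10 mm thick (y 43 to 195 mm, z 4 to 14), round nose; red handle 18 x 18 mm (y -105 to 43, z 0 to 18). Origin under the handle, near the centre of mass, 195 mm from the toe; +y to the toe, z up. Grip across x here. Goes in with the handle raised 0.3 to 0.35 rad; pressing it level here takes about 10 N (6 to 14).
- toe (a point): End of the pry bar's toe, at (0, 195, 9) mm in the bar's frame. In use it reaches about 55 mm past the fulcrum ridge, that is 15 mm under the edger's edge.
- handle_end (a point): Middle of the end face of the pry bar's handle, at (0, -105, 9) mm in the bar's frame. With the bar held under the keeper hook it lies at about x = +40 mm in the stand's frame, 28 mm above the worktop.
- shim: Loose brass shim, 90 mm (x) by 36 mm (y), 6 mm thick, 0.06 kg. Origin: centre of its underside, z up. Front end at x = +45; the tail (x -45 to -35) is turned up 22 mm high: grip it there across the 36 mm width. Pushed in from the edger's front until the short foot is at about x = +25 on it, the tail stays outside the base.
- case_tin: Bystander: round nose-pad tin with a teal lid, 54 mm across, 22 mm high.
- lens_a: Bystander: small lens box with a clear lid, 29 by 32 by 17 mm.
- block: Bystander: buffing block with a wooden back, 26 by 62 by 24 mm.

How it is judged (in metres and radians):
On the way, in this order (a step that is already met when the one before it is completed fails the run):
1. the edger hangs on the pry bar, its short foot at least 7.5 mm above the worktop, and the bar's handle is held under the keeper hook by itself, with the fingers off it (height (world z) of short_foot above 0.0075 m and contact force between pry_bar and edger above 8 N and contact force between the fingers and pry_bar below 0.2 N and x of handle_end in the frame of lever_stand above 0.018 m and z of handle_end in the frame of lever_stand below 0.036 m), for 0.2 s.
2. with the edger still up on the bar, the shim lies under the short foot (height (world z) of short_foot above 0.0065 m and contact force between pry_bar and edger above 8 N and x of short_foot in the frame of shim between -0.02 and 0.035 m and y of short_foot in the frame of shim between -0.011 and 0.011 m and height (world z) of shim below 0.004 m), for 0.1 s.
At the end, for the whole second after the job is handed in: Edger level (0.012 rad), moved under 30 mm, its short foot bearing on the shim: foot centre within 11 mm of the shim's middle line and 20 mm behind to 35 mm ahead of its centre. Pry bar at rest on stand or worktop, not touching the edger, its toe 5 mm or more outside the edger's base (angle between edger's own z axis and vertical below 0.012 rad and contact force between shim and edger above 8 N and x of short_foot in the frame of shim between -0.02 and 0.035 m and y of short_foot in the frame of shim between -0.011 and 0.011 m and distance of edger from where it was at the start of the episode below 0.03 m and contact force between pry_bar and edger below 0.1 N and (y of toe in the frame of edger below -0.095 m or y of toe in the frame of edger above 0.095 m or x of toe in the frame of edger below -0.115 m or x of toe in the frame of edger above 0.115 m) and height (world z) of pry_bar below 0.06 m and linear speed of pry_bar below 0.02 m/s and linear speed of edger below 0.01 m/s).
It fails at once if the edger is tipped by more than 0.12 rad (angle between edger's own z axis and vertical above 0.12 rad).
It fails at once if a bystander (tin, lens box, buffing block) is moved by more than 20 mm (distance of any of case_tin, lens_a, block from where it was at the start of the episode above 0.02 m).
It also fails if it takes over 72 s, if anything falls off the work surface, if the arm or the gripper's body presses on something with over 40 N, if the wrist force passes 120 N, or if a joint passes its speed limit or range.

### The arm

A 6-joint arm with a two-finger parallel gripper is mounted at the origin on a cart in front of the work surface, level with it; the furniture and walls round the work are solid. World frame = base frame: x ahead of the robot, y to its left, z up, the work surface at z = 0. Lengths are in mm, angles in rad, forces in N, time in s.
With the tool pointing down it reaches from about 350 to 775 mm from the base axis. Payload 7.3 kg.
Tool frame: the origin (TCP) lies at the very end of the fingers, on their centre line; the grasp point (between the pads) lies 19 mm behind it; z points along the fingers, y is the line along which they close (so a half turn about z gives the same grasp; the last joint's range is limited). The gripper opens to 92 mm and grips with 3 to 60 N. Pads are 19 mm wide; open, the fingers measure 130 mm over their backs; the gripper's body (75 mm by 190 mm) begins 47 mm behind the grasp point.
Start: joints at [1.175, 0.342, 1.524, -0, 1.275, -0.146], TCP at [129.769, 508.729, 226.741] pointing down, gripper open.
Joint ranges: [-2.53, 2.53], [-0.77, 2.02], [0.04, 2.7], [-1, 4.14], [0.28, 2.66], [-3.11, 3.11]. Speed limits (rad/s): [2.57, 2.57, 3.14, 3.14, 3.14, 3.14].

### API

Orientations are given as [roll, pitch, yaw] about the fixed x, y, z axes, in that order (R = Rz(yaw) Ry(pitch) Rx(roll)).
In Python, from plant import * gives the robot as it stands.
- The arm moves only by the tool arm_command, never from a script. Its arguments are lists of equal length, an entry for each row: "gripper": the finger opening in mm, from 0 to 91.8; "dp": the shift along the tool's x, y, z in units of 25 mm (1.0 is 25 mm), a list of three; "twist": the turn about the tool's z in units of 5 degrees (1.0 is 5 degrees). A call has exactly 5 rows; each row shifts and turns the commanded pose from where the row before left it, along the tool's axes as they then stand; what a row does not reach is not made up. A row lasts 1/8 s, in which the tool goes at most 62.5 mm and 10.7 degrees, less where a joint would pass 70% of its speed; a pose out of reach is approached as far as the arm can. A call is refused whole if a number of a shift passes 1 or a number of a turn 1, either way. A call with a gripper value outside its range is refused whole. The fingers move at their own pace and stop on an object; the grip force is fixed at half the most. Time passes only in rows, so rows that do not move let the fingers close, or fill a call up. It gives the time, the measured TCP pose, the force, the opening and the grip force at its end, in the units of the state.
- get_obs(): the state, without advancing time (a new reading comes with each control period).
- capture(name): name is "scene" or "top" or "wrist"; returns the picture (384x512x3 uint8, red, green, blue); there is no depth.
- get_calibration(name): a dict with "mtx" (3x3 intrinsics, pixels), "position" and "attitude" of the camera in the world; the wrist camera has in their place "mount" (4x4, takes a point from camera to tool coordinates, whose origin is the TCP and whose axes are the flange's). Camera axes: x right, y down, z forward; pixel columns grow to the right and rows downward; lengths in mm; the calibration is good to about 2 mm. The wrist camera is an equidistant fisheye: a pixel r from the principal point sees the ray r / f radians off the axis. A picture is of the moment at which its call begins: read the wrist's pose just before it. get_calibration takes no time and is no camera call.
- close_job(): hands the job in; it is judged then, once.
The state is a dict: "time": time; "joint_positions": joint angles; "dq": joint speeds; "tau": joint torques, N m; "tool_pos": TCP position; "tcp_rot": TCP orientation; "contact_force": force on the tool from outside, world axes, zero at the start; "moment": the same for the moment, N m; "grip_width": finger opening in mm; "finger_force": force on a finger pad.
Only numpy, scipy, OpenCV 4.12 (cv2) and the standard library are available. Lean on these libraries where they do the work, as an engineer would, in place of code of your own. Each camera call takes 0.05 s, during which the arm holds its last target. There are 200 camera calls.

## Working session

There is one attempt and no reset: what is moved stays moved. The work goes in short steps, Python scripts to look and compute and a tool call to move; the robot and the scene stay as the last step left them, time stands still between calls to the robot, and variables do not carry over. Pictures are saved under pics/ and viewed, at most 10 in all, crops included, and the job is handed in when it is done.

Besides the shell and the picture viewer there is one more tool, called after "Emit:" by a JSON object that holds its "fn" and its "kwargs", one argument or row to a line. arm_command: Moves the arm, as the interface text tells. Its arguments: {"type":"object","properties":{"gripper":{"type":"array"},"dp":{"type":"array"},"twist":{"type":"array"}},"required":["gripper","dp","twist"]}

```bash
mkdir -p pics; ls
python3 - <<'E'
from plant import *
import cv2
o=get_obs();print(o)
for n in("scene","top"):
    c=get_calibration(n);print(n,c)
    cv2.imwrite(f"pics/{n}0.png",capture(n)[:,:,::-1])
print(get_calibration("wrist"))
a=cv2.imread("pics/top0.png");b=cv2.imread("pics/scene0.png")
cv2.imwrite("pics/t.png",cv2.resize(a,(800,600)))
cv2.imwrite("pics/s.png",cv2.resize(b,(800,600)))
E
```

```text
pics
{'time': 0.0, 'joint_positions': array([ 1.17498118e+00,  3.42740397e-01,  1.52504531e+00,  4.53816745e-06,
        1.27537960e+00, -1.46006938e-01]), 'dq': array([ 0.00024159,  0.001499  ,  0.00062005,  0.00074749,  0.00184427,
       -0.0002097 ]), 'tau': array([ 2.13301231e-03, -4.31249821e+01, -2.44223750e+01,  7.18952995e-02,
        5.58874710e-02, -1.19446186e-04]), 'tool_pos': array([129.608562  , 508.32223421, 226.02591084]), 'tcp_rot': array([-3.14003736e+00, -2.33097720e-04,  2.89178294e+00]), 'contact_force': array([-0.29340469,  0.06401305,  0.06328298]), 'moment': array([-0.03117191,  0.00415804,  0.00235576]), 'finger_force': 0.0, 'grip_width': 91.95369451718665}
scene {'mtx': array([[443.47009655,   0.        , 253.42462153],
       [  0.        , 443.47009655, 193.36425714],
       [  0.        ,   0.        ,   1.        ]]), 'position': array([ -24.76822767, -603.44959053, 1167.74075361]), 'attitude': array([-2.53060017,  0.01114932, -0.78801375])}
top {'mtx': array([[485.96154605,   0.        , 261.79593749],
       [  0.        , 485.96154605, 195.00159148],
       [  0.        ,   0.        ,   1.        ]]), 'position': array([ 251.27855954,  -35.63978486, 1543.40707976]), 'attitude': array([-2.95060368,  0.01182904, -1.54396365])}
{'mtx': array([[297.31863964,   0.        , 256.09555312],
       [  0.        , 297.31863964, 195.30506616],
       [  0.        ,   0.        ,   1.        ]]), 'mount': array([[ 1.49646082e-03, -9.65698473e-01, -2.59661743e-01,
         7.07939129e+01],
       [ 9.99998652e-01,  1.62063406e-03, -2.64132215e-04,
         1.11121621e-01],
       [ 6.75888741e-04, -2.59660998e-01,  9.65699596e-01,
        -1.57318442e+02],
       [ 0.00000000e+00,  0.00000000e+00,  0.00000000e+00,
         1.00000000e+00]])}
```

View pics/t.png

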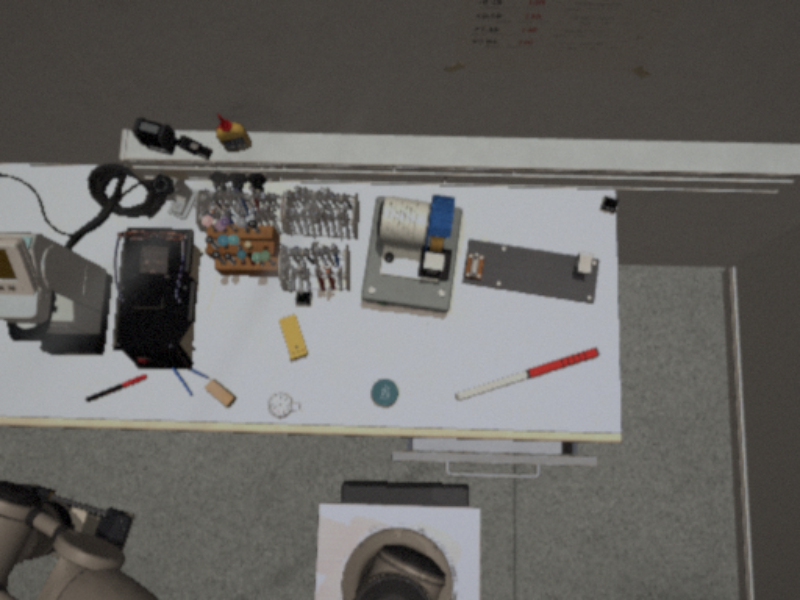

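View pics/s.png

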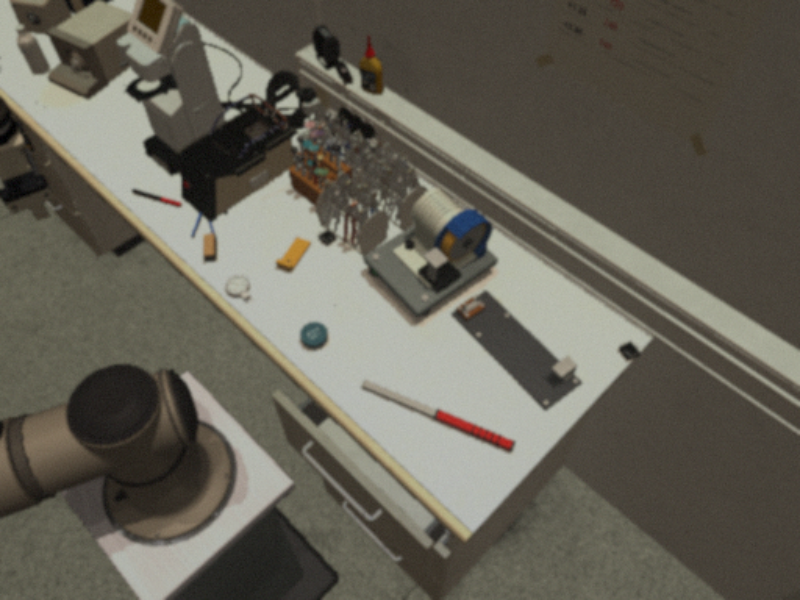

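The top view (800 px scale) shows the edger at (412,265), stand at (530,270), bar at (528,373) with the handle on the right, and shim at (293,337). The tin is at (384,392). In the scene view the stand is at (515,350), the bar at (440,415) and the shim at (293,253).

```bash
cat > h.py <<'E'
import numpy as np,cv2
from scipy.spatial.transform import Rotation as R
from plant import *
def cam(name,obs=None):
    c=get_calibration(name)
    if name!="wrist": return c["mtx"],R.from_euler('xyz',c["attitude"]).as_matrix(),np.array(c["position"])
    o=obs; T=R.from_euler('xyz',o["tcp_rot"]).as_matrix(); m=np.array(c["mount"])
    return c["mtx"],T@m[:3,:3],T@m[:3,3]+o["tool_pos"]
def rays(name,px,obs=None):
    K,Rc,p=cam(name,obs); px=np.atleast_2d(px).astype(float)
    d=(px-K[:2,2])/K[0,0]
    if name=="wrist":
        r=np.linalg.norm(d,axis=1,keepdims=True)+1e-9
        v=np.c_[d/r*np.sin(r),np.cos(r)]
    else: v=np.c_[d,np.ones(len(d))]
    return p,v@Rc.T
def onz(name,px,z,obs=None):
    p,v=rays(name,px,obs); return (p+v*((z-p[2])/v[:,2:]))
def proj(name,P,obs=None):
    K,Rc,p=cam(name,obs); v=(np.atleast_2d(P)-p)@Rc
    if name=="wrist":
        r=np.linalg.norm(v[:,:2],axis=1,keepdims=True); d=v[:,:2]/(r+1e-9)*np.arctan2(r,v[:,2:])
    else: d=v[:,:2]/v[:,2:]
    return d*K[0,0]+K[:2,2]
def tri(p1,v1,p2,v2):
    v1=v1/np.linalg.norm(v1);v2=v2/np.linalg.norm(v2)
    A=np.c_[v1,-v2];s=np.linalg.lstsq(A,p2-p1,rcond=None)[0]
    return (p1+s[0]*v1+p2+s[1]*v2)/2
def blobs(im,lo,hi,amin=30):
    m=cv2.inRange(cv2.cvtColor(im,cv2.COLOR_BGR2HSV),lo,hi)
    m=cv2.morphologyEx(m,cv2.MORPH_CLOSE,np.ones((3,3)))
    cs=cv2.findContours(m,cv2.RETR_EXTERNAL,cv2.CHAIN_APPROX_NONE)[0]
    return [c for c in cs if cv2.contourArea(c)>amin]
E
cat > m1.py <<'E'
from h import *
for n in("top","scene"):
    im=cv2.imread(f"pics/{n}0.png")
    for nm,lo,hi,z in(("red",(0,150,90),(6,255,255),9),("red2",(174,130,90),(180,255,255),9),("yel",(17,110,100),(30,255,255),6),("dark",(0,0,20),(180,70,95),5),("blue",(100,120,40),(125,255,255),100)):
        for c in blobs(im,lo,hi,60):
            r=cv2.minAreaRect(c); b=cv2.boxPoints(r); w=onz(n,b,z)
            if cv2.contourArea(c)>.55*r[1][0]*r[1][1] and 0<w[:,0].mean()<800 and abs(w[:,1].mean())<500: print(n,nm,np.round(r[0]),np.round(r[1],1),np.round(w[:,:2]).tolist())
E
python3 m1.py
python3 - <<'E'
import cv2,numpy as np
a=cv2.imread('pics/top0.png')[115:262,175:405]
cv2.imwrite('pics/tc.png',cv2.resize(a,None,fx=3.4,fy=3.4,interpolation=cv2.INTER_CUBIC))
E
```

```text
top red [360. 232.] [ 4.3 44.3] [[420.0, -254.0], [466.0, -388.0], [453.0, -392.0], [407.0, -258.0]]
top yel [187. 216.] [26.2 10.3] [[511.0, 257.0], [521.0, 225.0], [440.0, 197.0], [430.0, 228.0]]
top dark [252. 365.] [36. 66.] [[74.0, 108.0], [80.0, -93.0], [-24.0, -94.0], [-30.0, 104.0]]
top dark [256. 310.] [27. 87.] [[225.0, 133.0], [233.0, -136.0], [152.0, -137.0], [144.0, 130.0]]
top dark [364. 287.] [ 8. 11.] [[277.0, -319.0], [278.0, -353.0], [254.0, -353.0], [253.0, -319.0]]
top dark [194. 190.] [ 9.6 10. ] [[546.0, 227.0], [579.0, 224.0], [575.0, 193.0], [543.0, 196.0]]
top dark [340. 173.] [84.1 28.8] [[599.0, -118.0], [695.0, -132.0], [657.0, -402.0], [562.0, -386.0]]
top blue [282. 138.] [14.  25.2] [[672.0, -43.0], [753.0, -52.0], [747.0, -95.0], [667.0, -85.0]]
scene red [303. 275.] [51.1  5.2] [[409.0, -255.0], [424.0, -249.0], [472.0, -384.0], [457.0, -389.0]]
scene yel [188. 162.] [10.3 22.5] [[440.0, 238.0], [523.0, 260.0], [522.0, 218.0], [440.0, 198.0]]
scene dark [330. 222.] [88.4 29.7] [[599.0, -121.0], [708.0, -114.0], [662.0, -397.0], [564.0, -395.0]]
scene blue [296. 143.] [12.5 26.8] [[692.0, 3.0], [788.0, -10.0], [767.0, -56.0], [674.0, -42.0]]
```

View pics/tc.png

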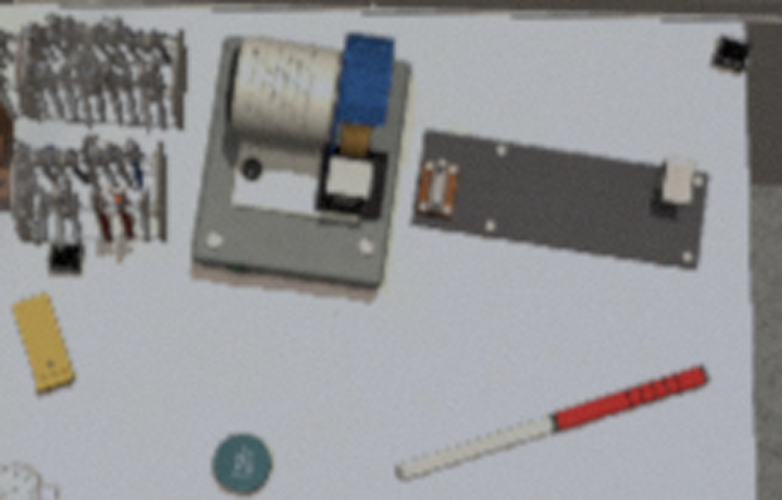

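Crop (3.4x, offset (175,115)) shows: shim tail at the lower end (55,383), fulcrum at (437,187), hook at (680,180), bar toe at (400,470) and handle end at (705,375).

```bash
cat >> h.py <<'E'
def plan(wps,g,start=None):
    """wps: list of (x,y,z,yaw or None,nrows); prints rows for arm_command"""
    o=get_obs(); p,y=(np.array(o["tool_pos"]),o["tcp_rot"][2]) if start is None else (np.array(start[:3]),start[3])
    rows=[]
    for w in wps:
        ty=y if w[3] is None else w[3]; n=w[4]
        tot=(ty-y+np.pi)%(2*np.pi)-np.pi
        for i in range(n):
            d=(np.array(w[:3])-p)/(n-i); a=tot/n
            t=np.round(np.r_[np.cos(y)*d[0]+np.sin(y)*d[1], np.sin(y)*d[0]-np.cos(y)*d[1], -d[2]]/25,2)
            k=np.round(-np.degrees(a)/5,2)
            rows.append((t.tolist(),float(k)))
            q=t*25; p=p+np.array([np.cos(y)*q[0]+np.sin(y)*q[1],np.sin(y)*q[0]-np.cos(y)*q[1],-q[2]]); y-=np.radians(5*k)
    while len(rows)%5: rows.append(([0,0,0],0))
    m=max(np.abs(r[0]).max() for r in rows)
    print("max",m,max(abs(r[1]) for r in rows),"end",np.round(p,1),round(y,3))
    for i in range(0,len(rows),5): print("dp",[r[0] for r in rows[i:i+5]],"tw",[r[1] for r in rows[i:i+5]])
E
python3 - <<'E'
from h import *
plan([(380,235,210,2.9,15),(420,-80,200,2.4,15),(410,-250,150,1.9,10)],0)
E
```

```text
max 0.83 0.57 end [ 410.1 -250.1  149.9] 1.897
dp [[-0.83, -0.54, 0.04], [-0.83, -0.54, 0.04], [-0.83, -0.54, 0.04], [-0.82, -0.54, 0.04], [-0.82, -0.55, 0.04]] tw [-0.01, -0.01, -0.01, -0.01, -0.01]
dp [[-0.82, -0.55, 0.04], [-0.82, -0.55, 0.05], [-0.83, -0.55, 0.04], [-0.82, -0.55, 0.05], [-0.82, -0.55, 0.04]] tw [-0.01, -0.01, -0.01, -0.01, -0.01]
dp [[-0.82, -0.55, 0.05], [-0.83, -0.55, 0.04], [-0.82, -0.54, 0.05], [-0.82, -0.55, 0.04], [-0.83, -0.55, 0.05]] tw [-0.01, -0.01, -0.01, -0.01, -0.01]
dp [[-0.3, -0.79, 0.03], [-0.33, -0.78, 0.03], [-0.35, -0.77, 0.03], [-0.38, -0.76, 0.03], [-0.41, -0.74, 0.03]] tw [0.39, 0.39, 0.39, 0.39, 0.39]
dp [[-0.43, -0.73, 0.02], [-0.45, -0.71, 0.03], [-0.48, -0.7, 0.02], [-0.5, -0.68, 0.03], [-0.53, -0.66, 0.02]] tw [0.39, 0.39, 0.39, 0.39, 0.39]
dp [[-0.55, -0.65, 0.03], [-0.57, -0.63, 0.02], [-0.59, -0.61, 0.03], [-0.61, -0.58, 0.02], [-0.62, -0.57, 0.03]] tw [0.39, 0.39, 0.39, 0.39, 0.39]
dp [[-0.43, -0.53, 0.2], [-0.46, -0.5, 0.2], [-0.48, -0.48, 0.2], [-0.51, -0.46, 0.2], [-0.53, -0.43, 0.2]] tw [0.57, 0.57, 0.57, 0.57, 0.57]
dp [[-0.55, -0.4, 0.2], [-0.57, -0.37, 0.2], [-0.59, -0.35, 0.2], [-0.6, -0.32, 0.2], [-0.62, -0.28, 0.2]] tw [0.57, 0.57, 0.57, 0.57, 0.57]
```

Emit:
{"fn": "arm_command", "kwargs": {
  "gripper": [60,60,60,60,60],
  "dp": [
    [-0.83,-0.54,0.04],
    [-0.83,-0.54,0.04],
    [-0.83,-0.54,0.04],
    [-0.82,-0.54,0.04],
    [-0.82,-0.55,0.04]
  ],
  "twist": [0,0,0,0,0]
}}

```text
time: 0.72
tool_pos: [213.4, 416.7, 221.4]
tcp_rot: [-3.141, -0.0, 2.892]
contact_force: [0.1, -0.0, 0.6]
grip_width: 60.3
finger_force: 0.0
```

Emit:
{"fn": "arm_command", "kwargs": {
  "gripper": [60,60,60,60,60],
  "dp": [
    [-0.82,-0.55,0.04],
    [-0.82,-0.55,0.05],
    [-0.83,-0.55,0.04],
    [-0.82,-0.55,0.05],
    [-0.82,-0.55,0.04]
  ],
  "twist": [0,0,0,0,0]
}}

```text
time: 1.35
tool_pos: [295.9, 324.7, 215.9]
tcp_rot: [-3.141, -0.0, 2.892]
contact_force: [0.6, 0.1, 0.1]
grip_width: 60.1
finger_force: 0.0
```

Emit:
{"fn": "arm_command", "kwargs": {
  "gripper": [60,60,60,60,60],
  "dp": [
    [-0.82,-0.55,0.05],
    [-0.83,-0.55,0.04],
    [-0.82,-0.54,0.05],
    [-0.82,-0.55,0.04],
    [-0.83,-0.55,0.05]
  ],
  "twist": [0,0,0,0,0]
}}

```text
time: 1.98
tool_pos: [378.8, 233.0, 210.2]
tcp_rot: [-3.141, -0.001, 2.892]
contact_force: [0.2, 0.4, -0.0]
grip_width: 60.1
finger_force: 0.0
```

```bash
cat > snap.py <<'E'
from h import *
import sys,pickle
o=get_obs(); im=capture("wrist")[:,:,::-1]
cv2.imwrite(f"pics/{sys.argv[1]}.png",im); pickle.dump({k:o[k] for k in("tool_pos","tcp_rot")},open(f"pics/{sys.argv[1]}.pkl","wb"))
print(round(float(o["time"]),2),np.round(o["tool_pos"],1),np.round(o["tcp_rot"],3),np.round(o["contact_force"],1),o["grip_width"],o["finger_force"])
E
python3 snap.py w1
python3 - <<'E'
from h import *
import pickle
o=pickle.load(open('pics/w1.pkl','rb'));im=cv2.imread('pics/w1.png')
for c in blobs(im,(15,110,90),(32,255,255),100):
    r=cv2.minAreaRect(c);b=cv2.boxPoints(r);print(r,np.round(onz("wrist",b,5,o)[:,:2]).tolist())
plan([(420,-80,200,2.4,15),(410,-250,150,1.9,10)],0)
E
```

```text
1.98 [378.8 233.  210.2] [-3.141e+00 -1.000e-03  2.892e+00] [ 0.2  0.4 -0. ] 60.13110427883957 0.0
((264.1400146484375, 240.52003479003906), (48.20000076293945, 28.400001525878906), 53.13010025024414) [[444.0, 192.0], [428.0, 227.0], [492.0, 252.0], [510.0, 216.0]]
((361.1000061035156, 137.8000030517578), (39.35479736328125, 16.54690170288086), 26.56505012512207) [[356.0, 346.0], [340.0, 360.0], [372.0, 403.0], [389.0, 389.0]]
max 0.78 0.57 end [ 409.9 -250.   150. ] 1.896
dp [[-0.31, -0.78, 0.03], [-0.33, -0.77, 0.03], [-0.36, -0.76, 0.03], [-0.38, -0.74, 0.03], [-0.41, -0.73, 0.03]] tw [0.38, 0.38, 0.38, 0.38, 0.38]
dp [[-0.43, -0.72, 0.03], [-0.46, -0.7, 0.02], [-0.48, -0.69, 0.03], [-0.5, -0.67, 0.02], [-0.52, -0.65, 0.03]] tw [0.38, 0.38, 0.38, 0.38, 0.38]
dp [[-0.54, -0.63, 0.02], [-0.57, -0.62, 0.03], [-0.59, -0.6, 0.02], [-0.6, -0.58, 0.03], [-0.63, -0.55, 0.02]] tw [0.38, 0.38, 0.38, 0.38, 0.38]
dp [[-0.43, -0.53, 0.2], [-0.46, -0.5, 0.2], [-0.48, -0.48, 0.2], [-0.51, -0.46, 0.2], [-0.53, -0.43, 0.2]] tw [0.57, 0.57, 0.57, 0.57, 0.57]
dp [[-0.55, -0.4, 0.2], [-0.57, -0.38, 0.2], [-0.58, -0.34, 0.2], [-0.6, -0.32, 0.2], [-0.62, -0.29, 0.2]] tw [0.57, 0.57, 0.57, 0.57, 0.57]
```

View pics/w1.png

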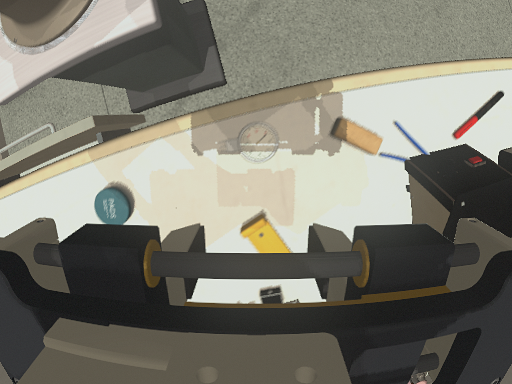

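The wrist view (facing tool +x) shows the shim's tail end at about (257,220), the tin at (113,205), and the block at (358,137). A small dark item is at (271,293).

Emit:
{"fn": "arm_command", "kwargs": {
  "gripper": [60,60,60,60,60],
  "dp": [
    [-0.31,-0.78,0.03],
    [-0.33,-0.77,0.03],
    [-0.36,-0.76,0.03],
    [-0.38,-0.74,0.03],
    [-0.41,-0.73,0.03]
  ],
  "twist": [0.38,0.38,0.38,0.38,0.38]
}}

```text
time: 2.65
tool_pos: [391.3, 129.4, 206.5]
tcp_rot: [-3.141, -0.001, 2.725]
contact_force: [-0.2, -0.3, -0.2]
grip_width: 59.8
finger_force: 0.0
```

Emit:
{"fn": "arm_command", "kwargs": {
  "gripper": [60,60,60,60,60],
  "dp": [
    [-0.43,-0.72,0.03],
    [-0.46,-0.7,0.02],
    [-0.48,-0.69,0.03],
    [-0.5,-0.67,0.02],
    [-0.52,-0.65,0.03]
  ],
  "twist": [0.38,0.38,0.38,0.38,0.38]
}}

```text
time: 3.28
tool_pos: [404.7, 25.7, 203.3]
tcp_rot: [3.142, -0.001, 2.559]
contact_force: [-0.1, -0.4, -0.0]
grip_width: 60.0
finger_force: 0.0
```

Emit:
{"fn": "arm_command", "kwargs": {
  "gripper": [60,60,60,60,60],
  "dp": [
    [-0.54,-0.63,0.02],
    [-0.57,-0.62,0.03],
    [-0.59,-0.6,0.02],
    [-0.6,-0.58,0.03],
    [-0.63,-0.55,0.02]
  ],
  "twist": [0.38,0.38,0.38,0.38,0.38]
}}

```text
time: 3.9
tool_pos: [418.2, -77.9, 200.2]
tcp_rot: [-3.142, -0.001, 2.393]
contact_force: [-0.3, 0.8, -1.1]
grip_width: 60.0
finger_force: 0.0
```

Emit:
{"fn": "arm_command", "kwargs": {
  "gripper": [60,60,60,60,60],
  "dp": [
    [-0.43,-0.53,0.2],
    [-0.46,-0.5,0.2],
    [-0.48,-0.48,0.2],
    [-0.51,-0.46,0.2],
    [-0.53,-0.43,0.2]
  ],
  "twist": [0.57,0.57,0.57,0.57,0.57]
}}

```text
time: 4.53
tool_pos: [413.2, -163.8, 175.1]
tcp_rot: [3.142, -0.0, 2.142]
contact_force: [0.2, 0.7, -0.5]
grip_width: 60.0
finger_force: 0.0
```

Emit:
{"fn": "arm_command", "kwargs": {
  "gripper": [60,60,60,60,60],
  "dp": [
    [-0.55,-0.4,0.2],
    [-0.57,-0.38,0.2],
    [-0.58,-0.34,0.2],
    [-0.6,-0.32,0.2],
    [-0.62,-0.29,0.2]
  ],
  "twist": [0.57,0.57,0.57,0.57,0.57]
}}

```text
time: 5.15
tool_pos: [408.2, -248.8, 150.1]
tcp_rot: [3.142, -0.0, 1.894]
contact_force: [-0.2, -0.5, 0.2]
grip_width: 60.1
finger_force: 0.0
```

```bash
python3 snap.py w2
python3 - <<'E'
from h import *
import pickle
o=pickle.load(open('pics/w2.pkl','rb'));im=cv2.imread('pics/w2.png')
for nm,lo,hi,z in(("red",(0,150,70),(7,255,255),12),("red2",(173,150,70),(180,255,255),12)):
  for c in blobs(im,lo,hi,100):
    r=cv2.minAreaRect(c);b=cv2.boxPoints(r);print(nm,np.round(b),np.round(onz("wrist",b,z,o)[:,:2]).tolist())
E
```

```text
5.15 [ 408.2 -248.8  150.1] [ 3.142 -0.     1.894] [-0.2 -0.5  0.2] 60.0785774071855 0.0
red [[254. 279.]
 [267. 279.]
 [267. 303.]
 [254. 303.]] [[440.0, -353.0], [454.0, -348.0], [465.0, -381.0], [451.0, -385.0]]
red [[253. 196.]
 [268. 196.]
 [268. 252.]
 [253. 252.]] [[408.0, -260.0], [422.0, -255.0], [443.0, -315.0], [428.0, -320.0]]
```

View pics/w2.png

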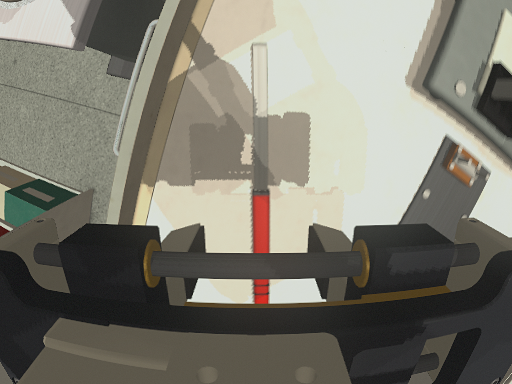

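The wrist view shows the bar along column 260: toe at (260,44), red/blade joint at (260,191), handle passing between the fingers at (261,250). The fulcrum block is at (466,162).

Run:
```python
from h import *
import pickle
o=pickle.load(open('pics/w2.pkl','rb'))
J=onz("wrist",(260.5,192),18,o)[0];T=onz("wrist",(260,44),14,o)[0]
print(J,T,np.linalg.norm((T-J)[:2]))
d=(T-J)[:2]/np.linalg.norm((T-J)[:2]);print(d,"origin",J[:2]-43*d,T[:2]-195*d,"yaw",np.arctan2(d[1],d[0]))
print("fulcrum",onz("wrist",(466,162),24,o))
```

```text
[ 412.88236977 -251.62356612   18.        ] [ 365.08273412 -111.42110725   14.        ] 148.12675194523445
[-0.32269415  0.9465033 ] origin [ 426.75821803 -292.32320783] [ 428.0080925  -295.98924988] yaw 1.8993708577251371
fulcrum [[ 626.40880744 -139.63737514   24.        ]]
```

Run:
```python
from h import *
plan([(440.2,-331.9,60,1.899,5),(440.2,-331.9,4,None,5)],0)
```

```text
max 0.72 0.02 end [ 440.2 -332.     4.1] 1.9
dp [[-0.7, 0.04, 0.72], [-0.7, 0.04, 0.72], [-0.7, 0.03, 0.71], [-0.7, 0.04, 0.72], [-0.7, 0.03, 0.71]] tw [-0.02, -0.02, -0.02, -0.02, -0.02]
dp [[0.0, 0.0, 0.45], [0.0, 0.0, 0.45], [0.0, 0.0, 0.45], [0.0, 0.0, 0.45], [0.0, 0.0, 0.44]] tw [-0.0, -0.0, -0.0, -0.0, -0.0]
```

Emit:
{"fn": "arm_command", "kwargs": {
  "gripper": [60,60,60,60,60],
  "dp": [
    [-0.7,0.04,0.72],
    [-0.7,0.04,0.72],
    [-0.7,0.03,0.71],
    [-0.7,0.04,0.72],
    [-0.7,0.03,0.71]
  ],
  "twist": [-0.02,-0.02,-0.02,-0.02,-0.02]
}}

```text
time: 5.82
tool_pos: [441.1, -329.6, 60.2]
tcp_rot: [3.141, -0.0, 1.905]
contact_force: [0.2, -0.9, 0.2]
grip_width: 60.1
finger_force: 0.0
```

Emit:
{"fn": "arm_command", "kwargs": {
  "gripper": [60,60,60,60,60],
  "dp": [
    [0,0,0.45],
    [0,0,0.45],
    [0,0,0.45],
    [0,0,0.45],
    [0,0,0.44]
  ],
  "twist": [0,0,0,0,0]
}}

```text
time: 6.45
tool_pos: [440.9, -328.8, 4.4]
tcp_rot: [3.141, 0.0, 1.906]
contact_force: [0.2, -0.4, 0.1]
grip_width: 59.8
finger_force: 0.0
```

Emit:
{"fn": "arm_command", "kwargs": {
  "gripper": [10,10,10,10,10],
  "dp": [
    [0,0,0],
    [0,0,0],
    [0,0,0],
    [0,0,0],
    [0,0,0]
  ],
  "twist": [0,0,0,0,0]
}}

```text
time: 7.08
tool_pos: [441.0, -329.1, 5.2]
tcp_rot: [3.141, 0.0, 1.906]
contact_force: [0.0, -0.6, 1.7]
grip_width: 17.4
finger_force: 30.0
```

Emit:
{"fn": "arm_command", "kwargs": {
  "gripper": [10,10,10,10,10],
  "dp": [
    [0,0,-0.6],
    [0,0,-0.6],
    [0,0,-0.8],
    [0,0,-1],
    [0,0,-1]
  ],
  "twist": [0,0,0,0,0]
}}

```text
time: 7.7
tool_pos: [440.8, -329.0, 106.8]
tcp_rot: [3.141, 0.001, 1.906]
contact_force: [0.3, 0.2, -2.4]
grip_width: 17.7
finger_force: 30.0
```

```bash
python3 snap.py w3; python3 -c "
import cv2,numpy as np
from h import *
cv2.imwrite('pics/s3.png',capture('scene')[:,:,::-1])
a=cv2.imread('pics/w3.png');b=cv2.imread('pics/s3.png')[130:384,130:420]
cv2.imwrite('pics/c3.png',np.hstack([cv2.resize(a,(400,300)),cv2.resize(b,(400,300))]))"
```

```text
7.7 [ 440.8 -329.   106.8] [3.141e+00 1.000e-03 1.906e+00] [ 0.3  0.2 -2.4] 17.684616294872956 29.999340176582336
```

View pics/c3.png

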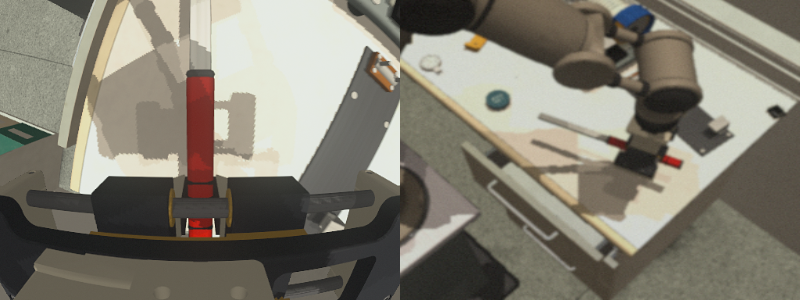

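```bash
cat > tilt.py <<'E'
from h import *
import pickle,sys
from scipy.optimize import brentq
def row(name,up=4,s=83):
    o=pickle.load(open(f'pics/{name}.pkl','rb'));im=cv2.imread(f'pics/{name}.png')
    bs=[c for lo,hi in(((0,130,60),(8,255,255)),((172,130,60),(180,255,255))) for c in blobs(im,lo,hi,60)]
    r=min(c[:,0,1].min() for c in bs if 200<c[:,0,0].mean()<310)
    y=o["tcp_rot"][2];e=np.array([np.cos(y),np.sin(y),0]);
    f=lambda t: proj("wrist",o["tool_pos"]+e*(s*np.cos(t)+9*np.sin(t))+[0,0,up-s*np.sin(t)+9*np.cos(t)],o)[0,1]-r
    ts=np.linspace(-.6,.8,15); print("row",r,[round(f(t)+r) for t in ts][::2]); print("tilt",brentq(f,-.6,.8))
row(sys.argv[1])
E
python3 tilt.py w3
```

```text
row 98 [138, 111, 96, 91, 94, 101, 112, 126]Traceback (most recent call last):
  File "tilt.py", line 11, in <module>
    row(sys.argv[1])
    ~~~^^^^^^^^^^^^^
  File "tilt.py", line 10, in row
    ts=np.linspace(-.6,.8,15); print("row",r,[round(f(t)+r) for t in ts][::2]); print("tilt",brentq(f,-.6,.8))
                                                                                             ~~~~~~^^^^^^^^^^
    r = _zeros._brentq(f, a, b, xtol, rtol, maxiter, args, full_output, disp)
ValueError: f(a) and f(b) must have different signs
```

```bash
cat > side.py <<'E'
from h import *
def vp(name,px,P,yaw):
    """ray onto the vertical plane through P along yaw: (along, height)"""
    p,v=rays(name,px); n=np.array([-np.sin(yaw),np.cos(yaw),0]); s=((P-p)@n)/(v@n)
    Q=p+v*s[:,None]; return np.c_[(Q-P)@[np.cos(yaw),np.sin(yaw),0],Q[:,2]]
E
python3 - <<'E'
from side import *
import pickle
o=pickle.load(open('pics/w3.pkl','rb'))
q=vp("scene",[(232,228),(333.7,268)],o["tool_pos"],1.906);print(q,np.arctan2(q[1,1]-q[0,1],q[0,0]-q[1,0]),np.linalg.norm(q[0]-q[1]))
E
```

```text
[[226.8480148  114.56175298]
 [-66.65320661 125.99505579]] 0.038935186509558545 293.72382842483546
```

Left: bar is held and the view matches a nearly level bar. Right: the scene shows the bar held roughly level, toe at (541,116). The grip doesn't sag, so I will tilt the bar against the hook nose. First I locate hook and fulcrum precisely.

Run:
```python
from h import *
for n in("top","scene"):
    im=cv2.imread(f"pics/{n}0.png"); hsv=cv2.cvtColor(im,cv2.COLOR_BGR2HSV)
    m=cv2.inRange(hsv,(0,0,20),(180,70,95))
    c=max([c for c in blobs(im,(0,0,20),(180,70,95),600) if 520<onz(n,cv2.minAreaRect(c)[0],5)[0,0]<760],key=cv2.contourArea)
    M=np.zeros(m.shape,np.uint8);cv2.drawContours(M,[cv2.convexHull(c)],-1,255,-1)
    E=cv2.erode(M,np.ones((3,3)))
    for nm,lo,hi,z in(("ful",(5,70,60),(25,255,255),18),("light",(0,0,130),(180,60,255),43)):
        mm=cv2.inRange(hsv,lo,hi)&cv2.dilate(M,np.ones((7,7)) if nm=="ful" else np.ones((1,1)))
        for k in cv2.findContours(mm,cv2.RETR_EXTERNAL,cv2.CHAIN_APPROX_NONE)[0]:
            if cv2.contourArea(k)>4: r=cv2.minAreaRect(k);print(n,nm,np.round(r[0],1),np.round(r[1],1),np.round(onz(n,cv2.boxPoints(r),z)[:,:2]).tolist())
    # plate: line fits of hull sides
    r=cv2.minAreaRect(c);print(n,"plate",np.round(onz(n,r[0],5)[0]), len(c))
    # sub-pixel hole-free fit: predicted corner px for guess
    for O,yw in(((633,-141),-.139),((628,-140),-.139)):
        Rz=np.array([[np.cos(yw),-np.sin(yw)],[np.sin(yw),np.cos(yw)]])
        P=[np.r_[Rz@q[:2]+O,q[2]] for q in [(-36,-255,5),(60,-255,5),(60,20,5),(-36,20,5),(36,-220,43),(0,0,24)]]
        print(O,np.round(proj(n,P),1).tolist())
    print(np.round(cv2.boxPoints(r),1).tolist())
```

```text
top ful [140.7 251.1] [18.5  7.3] [[367.0, 396.0], [384.0, 382.0], [347.0, 335.0], [330.0, 349.0]]
top ful [187.3 215.4] [26.9 11.1] [[509.0, 258.0], [521.0, 225.0], [439.0, 193.0], [428.0, 226.0]]
top ful [307.2 170.5] [3.4 9.5] [[615.0, -147.0], [646.0, -151.0], [645.0, -161.0], [613.0, -157.0]]
top ful [299.5 169.2] [ 2.9 10. ] [[618.0, -121.0], [651.0, -127.0], [649.0, -137.0], [616.0, -131.0]]
top ful [279. 156.] [8. 8.] [[689.0, -49.0], [690.0, -75.0], [663.0, -75.0], [662.0, -49.0]]
top ful [112.3 149.7] [8.9 4.2] [[688.0, 499.0], [699.0, 491.0], [681.0, 467.0], [669.0, 474.0]]
top ful [ 83.5 148.5] [1. 5.] [[688.0, 586.0], [688.0, 570.0], [685.0, 569.0], [684.0, 586.0]]
top ful [155.  159.5] [31. 46.] [[705.0, 420.0], [709.0, 269.0], [605.0, 263.0], [601.0, 412.0]]
top ful [149.3  84.5] [23.2 13.6] [[896.0, 418.0], [944.0, 415.0], [932.0, 336.0], [884.0, 341.0]]
top ful [409.4  44.9] [6.7 3.3] [[1077.0, -483.0], [1087.0, -490.0], [1074.0, -508.0], [1064.0, -501.0]]
top light [278.6 326.7] [73.4 25.8] [[148.0, 45.0], [218.0, 15.0], [135.0, -187.0], [67.0, -156.0]]
top light [3
[... 7844 characters left out ...]
] [29.  13.4] [[429.0, 1316.0], [492.0, 1350.0], [479.0, 1154.0], [420.0, 1125.0]]
scene light [138.3  42.2] [72.9 32.8] [[646.0, 986.0], [813.0, 1091.0], [812.0, 676.0], [659.0, 602.0]]
scene light [10.3 13.9] [9.8 3.1] [[460.0, 1430.0], [474.0, 1433.0], [460.0, 1359.0], [446.0, 1356.0]]
scene light [73. 13.] [67.4 44. ] [[492.0, 1241.0], [699.0, 1503.0], [827.0, 1159.0], [617.0, 938.0]]
scene plate [562. -29.   5.] 5143
(633, -141) [[348.8, 263.1], [372.4, 245.0], [310.5, 185.3], [287.6, 200.3], [360.5, 234.8], [300.9, 195.3]]
(628, -140) [[347.5, 264.0], [371.1, 245.9], [309.2, 186.1], [286.3, 201.1], [359.1, 235.6], [299.6, 196.1]]
[[8.0, 0.0], [511.0, 0.0], [511.0, 383.0], [8.0, 383.0]]
```

```bash
cat >> h.py <<'E'
SO=np.array([631.,-140.5]);SY=-.139
def st(x,y): c,s=np.cos(SY),np.sin(SY); return (SO[0]+c*x-s*y, SO[1]+s*x+c*y)
E
python3 - <<'E'
from h import *
plan([(*st(-245,-220),60,SY,25)],0)
E
```

```text
max 0.14 0.94 end [ 357.8 -324.5   60. ] -0.145
dp [[0.05, -0.12, 0.08], [0.04, -0.13, 0.08], [0.03, -0.13, 0.08], [0.02, -0.13, 0.08], [0.01, -0.14, 0.08]] tw [0.94, 0.94, 0.94, 0.94, 0.94]
dp [[-0.0, -0.14, 0.08], [-0.01, -0.13, 0.08], [-0.02, -0.13, 0.08], [-0.03, -0.13, 0.08], [-0.04, -0.13, 0.08]] tw [0.94, 0.94, 0.94, 0.94, 0.94]
dp [[-0.06, -0.12, 0.08], [-0.06, -0.12, 0.08], [-0.07, -0.11, 0.08], [-0.08, -0.11, 0.08], [-0.09, -0.1, 0.07]] tw [0.94, 0.94, 0.94, 0.94, 0.94]
dp [[-0.1, -0.09, 0.08], [-0.11, -0.08, 0.07], [-0.12, -0.08, 0.08], [-0.12, -0.06, 0.07], [-0.13, -0.06, 0.08]] tw [0.94, 0.94, 0.94, 0.94, 0.94]
dp [[-0.13, -0.04, 0.07], [-0.13, -0.03, 0.08], [-0.13, -0.03, 0.07], [-0.14, -0.01, 0.08], [-0.14, -0.0, 0.07]] tw [0.94, 0.94, 0.94, 0.94, 0.94]
```

Emit:
{"fn": "arm_command", "kwargs": {
  "gripper": [10,10,10,10,10],
  "dp": [
    [0.05,-0.12,0.08],
    [0.04,-0.13,0.08],
    [0.03,-0.13,0.08],
    [0.02,-0.13,0.08],
    [0.01,-0.14,0.08]
  ],
  "twist": [0.94,0.94,0.94,0.94,0.94]
}}

```text
time: 8.43
tool_pos: [423.6, -327.7, 94.3]
tcp_rot: [-3.141, -0.001, 1.493]
contact_force: [-0.2, 0.7, -3.1]
grip_width: 17.2
finger_force: 30.0
```

Emit:
{"fn": "arm_command", "kwargs": {
  "gripper": [10,10,10,10,10],
  "dp": [
    [0,-0.14,0.08],
    [-0.01,-0.13,0.08],
    [-0.02,-0.13,0.08],
    [-0.03,-0.13,0.08],
    [-0.04,-0.13,0.08]
  ],
  "twist": [0.94,0.94,0.94,0.94,0.94]
}}

```text
time: 9.05
tool_pos: [406.8, -326.1, 84.3]
tcp_rot: [-3.14, -0.0, 1.083]
contact_force: [0.5, -0.6, -2.8]
grip_width: 17.7
finger_force: 30.0
```

Emit:
{"fn": "arm_command", "kwargs": {
  "gripper": [10,10,10,10,10],
  "dp": [
    [-0.06,-0.12,0.08],
    [-0.06,-0.12,0.08],
    [-0.07,-0.11,0.08],
    [-0.08,-0.11,0.08],
    [-0.09,-0.1,0.07]
  ],
  "twist": [0.94,0.94,0.94,0.94,0.94]
}}

```text
time: 9.68
tool_pos: [390.2, -324.8, 74.6]
tcp_rot: [-3.14, 0.0, 0.673]
contact_force: [-0.4, -0.1, -3.8]
grip_width: 17.5
finger_force: 30.0
```

Emit:
{"fn": "arm_command", "kwargs": {
  "gripper": [10,10,10,10,10],
  "dp": [
    [-0.1,-0.09,0.08],
    [-0.11,-0.08,0.07],
    [-0.12,-0.08,0.08],
    [-0.12,-0.06,0.07],
    [-0.13,-0.06,0.08]
  ],
  "twist": [0.94,0.94,0.94,0.94,0.94]
}}

```text
time: 10.3
tool_pos: [372.9, -323.7, 65.1]
tcp_rot: [-3.14, 0.001, 0.262]
contact_force: [0.1, 0.2, -2.5]
grip_width: 17.6
finger_force: 30.0
```

Emit:
{"fn": "arm_command", "kwargs": {
  "gripper": [10,10,10,10,10],
  "dp": [
    [-0.13,-0.04,0.07],
    [-0.13,-0.03,0.08],
    [-0.13,-0.03,0.07],
    [-0.14,-0.01,0.08],
    [-0.14,0,0.07]
  ],
  "twist": [0.94,0.94,0.94,0.94,0.94]
}}

```text
time: 10.92
tool_pos: [355.8, -322.6, 55.8]
tcp_rot: [-3.141, 0.001, -0.148]
contact_force: [0.6, -0.1, -3.2]
grip_width: 17.8
finger_force: 30.0
```

```bash
python3 snap.py w4
python3 - <<'E'
from h import *
cv2.imwrite('pics/t4.png',capture('top')[:,:,::-1])
cv2.imwrite('pics/s4.png',capture('scene')[:,:,::-1])
a=cv2.imread('pics/t4.png')[150:262,290:410];b=cv2.imread('pics/s4.png')[180:300,240:400]
cv2.imwrite('pics/c4.png',np.hstack([cv2.resize(a,(390,400)),cv2.resize(b,(400,400))]))
plan([(*st(-245,-220),25,SY,5),(*st(-190,-220),25,SY,5)],0)
E
```

```text
10.93 [ 355.8 -322.6   55.8] [-3.141e+00  1.000e-03 -1.480e-01] [ 0.6 -0.1 -3.2] 17.83432318577843 29.99786138534546
max 0.44 0.01 end [ 412.5 -332.1   25. ] -0.14
dp [[0.02, 0.01, 0.25], [0.02, 0.01, 0.25], [0.02, 0.01, 0.25], [0.01, 0.01, 0.25], [0.02, 0.02, 0.24]] tw [-0.01, -0.01, -0.01, -0.01, -0.01]
dp [[0.44, -0.0, 0.0], [0.44, -0.0, 0.0], [0.44, -0.0, 0.0], [0.44, -0.0, 0.0], [0.44, -0.0, 0.0]] tw [-0.0, -0.0, -0.0, -0.0, -0.0]
```

View pics/c4.png

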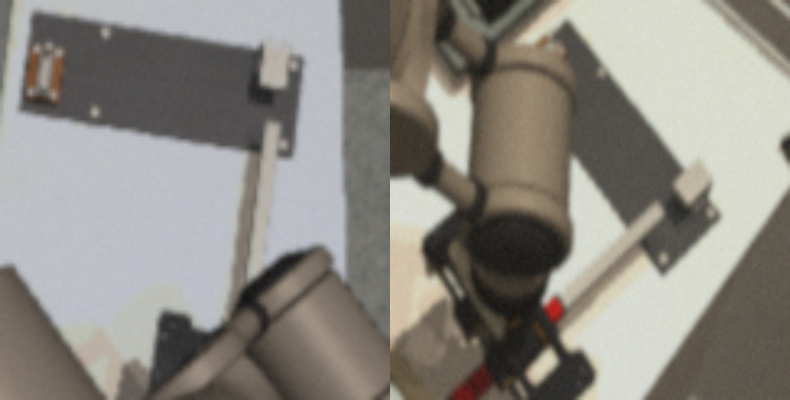

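Both views show the blade pointing at the hook: top crop toe (272,125) with the hook at (273,65). Alignment is good, so I insert it under the nose and lift.

Emit:
{"fn": "arm_command", "kwargs": {
  "gripper": [10,10,10,10,10],
  "dp": [
    [0.02,0.01,0.25],
    [0.02,0.01,0.25],
    [0.02,0.01,0.25],
    [0.01,0.01,0.25],
    [0.02,0.02,0.24]
  ],
  "twist": [-0.01,-0.01,-0.01,-0.01,-0.01]
}}

```text
time: 11.7
tool_pos: [358.4, -324.9, 24.9]
tcp_rot: [-3.141, 0.0, -0.141]
contact_force: [0.2, -0.5, -2.6]
grip_width: 17.9
finger_force: 30.0
```

Emit:
{"fn": "arm_command", "kwargs": {
  "gripper": [10,10,10,10,10],
  "dp": [
    [0.44,0,0],
    [0.44,0,0],
    [0.44,0,0],
    [0.44,0,0],
    [0.4,0,0]
  ],
  "twist": [0,0,0,0,0]
}}

```text
time: 12.32
tool_pos: [412.8, -332.6, 25.5]
tcp_rot: [3.142, -0.0, -0.14]
contact_force: [-0.1, -0.4, -2.9]
grip_width: 17.4
finger_force: 30.0
```

Emit:
{"fn": "arm_command", "kwargs": {
  "gripper": [10,10,10,10,10],
  "dp": [
    [0,0,-0.2],
    [0,0,-0.25],
    [-0.02,0,-0.28],
    [-0.02,0,-0.28],
    [-0.03,0,-0.28]
  ],
  "twist": [0,0,0,0,0]
}}

```text
time: 12.95
tool_pos: [410.0, -332.3, 58.3]
tcp_rot: [3.142, -0.0, -0.141]
contact_force: [0.2, 0.1, -3.7]
grip_width: 17.8
finger_force: 30.0
```

Emit:
{"fn": "arm_command", "kwargs": {
  "gripper": [10,10,10,10,10],
  "dp": [
    [-0.05,0,-0.28],
    [-0.06,0,-0.28],
    [-0.07,0,-0.28],
    [-0.08,0,-0.28],
    [-0.09,0,-0.28]
  ],
  "twist": [0,0,0,0,0]
}}

```text
time: 13.58
tool_pos: [401.3, -331.0, 93.1]
tcp_rot: [-3.141, 0.0, -0.141]
contact_force: [0.3, 0.2, -4.1]
grip_width: 17.6
finger_force: 30.0
```

```bash
cat > bt.py <<'E'
from side import *
import sys
n=sys.argv[1]; o=get_obs(); im=capture('scene')[:,:,::-1].copy(); cv2.imwrite(f'pics/{n}.png',im)
yaw=o["tcp_rot"][2]; P=o["tool_pos"]
print(round(float(o["time"]),2),np.round(P,1),round(yaw,3),np.round(o["contact_force"],1))
cs=[c for lo,hi in(((0,140,60),(7,255,255)),((173,140,60),(180,255,255))) for c in blobs(im,lo,hi,8)]
for c in cs:
    r=cv2.minAreaRect(c)
    w=vp("scene",cv2.boxPoints(r),P,yaw)
    if abs(w[:,0]).max()<250: print(np.round(r[0]),np.round(r[1],1),np.round(w).tolist())
E
python3 bt.py s5
python3 - <<'E'
import cv2
a=cv2.imread('pics/s5.png')[160:320,230:430]
cv2.imwrite('pics/c5.png',cv2.resize(a,None,fx=3.5,fy=3.5,interpolation=cv2.INTER_CUBIC))
E
```

```text
13.57 [ 401.3 -331.    93.1] -0.141 [ 0.3  0.2 -4.1]
[288. 279.] [ 6.3 13.9] [[-64.0, 144.0], [-22.0, 125.0], [-8.0, 72.0], [-52.0, 92.0]]
[236.  30.] [ 5. 12.] [[-164.0, 886.0], [-163.0, 900.0], [-157.0, 897.0], [-157.0, 884.0]]
```

View pics/c5.png

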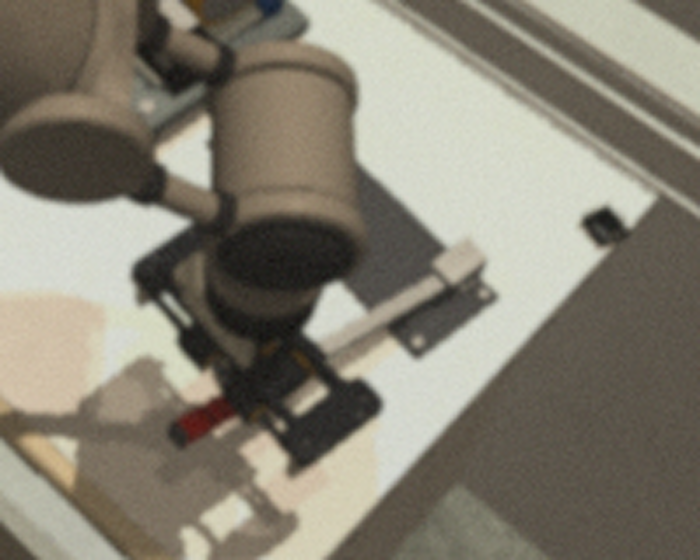

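The crop shows the toe inside the hook at (460,265), with the handle end raised at (180,432) and the bar tilted.

Run:
```python
from side import *
o=get_obs()
print(vp("scene",[(281.4,283.4),(230+445/3.5,160+285/3.5)],o["tool_pos"],-.141))
print(np.array(st(0,0)))
e=np.array([np.cos(.141),-np.sin(.141),0])
for t in (0,.2,.3,.4): print(t,proj("scene",[o["tool_pos"]+e*(-68*np.cos(t)+s*np.sin(t))+[0,0,4+68*np.sin(t)+s*np.cos(t)] for s in(-9,9)]).round(1).tolist())
plan([(*st(-245,-220),93,SY,5)],0)
```

```text
[[-60.65663486 116.39633683]
 [232.4824442   11.82576123]]
[ 631.  -140.5]
0 [[278.8, 289.4], [279.0, 286.6]]
0.2 [[278.8, 287.3], [280.2, 283.7]]
0.3 [[279.2, 286.1], [281.1, 282.1]]
0.4 [[279.7, 284.7], [282.1, 280.4]]
max 0.36 0.0 end [ 357.9 -324.3   92.9] -0.141
dp [[-0.35, -0.01, 0.01], [-0.35, -0.0, 0.01], [-0.35, -0.01, 0.01], [-0.35, -0.0, 0.0], [-0.36, -0.01, 0.01]] tw [-0.0, -0.0, -0.0, -0.0, -0.0]
```

Emit:
{"fn": "arm_command", "kwargs": {
  "gripper": [10,10,10,10,10],
  "dp": [
    [0.12,0,-0.05],
    [0.12,0,-0.05],
    [0.12,0,-0.05],
    [0.12,0,-0.05],
    [0,0,-0.02]
  ],
  "twist": [0,0,0,0,0]
}}

```text
time: 14.25
tool_pos: [413.7, -332.8, 98.2]
tcp_rot: [-3.142, -0.0, -0.14]
contact_force: [0.2, 0.5, -3.4]
grip_width: 18.1
finger_force: 30.0
```

Emit:
{"fn": "arm_command", "kwargs": {
  "gripper": [10,10,10,10,10],
  "dp": [
    [-0.2,0,0],
    [-0.5,0,0],
    [-0.7,0,0],
    [-0.7,0,0],
    [-0.7,0,0]
  ],
  "twist": [0,0,0,0,0]
}}

```text
time: 14.88
tool_pos: [342.7, -322.6, 98.3]
tcp_rot: [-3.142, 0.0, -0.141]
contact_force: [0.3, -1.3, -3.2]
grip_width: 17.9
finger_force: 30.0
```

```bash
python3 bt.py s6
python3 - <<'E'
from h import *
g=st(-3,-205)
plan([(355,-310,150,.2,5),(*st(-3,-225),150,SY+np.pi/2,20),(*st(-3,-205),125,SY+np.pi/2,5)],0)
E
```

```text
14.88 [ 342.7 -322.6   98.3] -0.141 [ 0.3 -1.3 -3.2]
[270. 291.] [ 6.3 12.3] [[-61.0, 149.0], [-28.0, 141.0], [-15.0, 88.0], [-50.0, 98.0]]
[236.  30.] [ 5. 12.] [[-104.0, 886.0], [-104.0, 900.0], [-97.0, 897.0], [-98.0, 883.0]]
max 0.5 0.78 end [ 599.6 -343.1  125. ] 1.43
dp [[0.1, -0.11, -0.42], [0.11, -0.1, -0.41], [0.11, -0.09, -0.42], [0.12, -0.09, -0.41], [0.12, -0.08, -0.42]] tw [-0.78, -0.78, -0.78, -0.78, -0.78]
dp [[0.45, 0.2, 0.0], [0.44, 0.23, 0.0], [0.43, 0.25, 0.0], [0.41, 0.28, 0.0], [0.39, 0.3, 0.0]] tw [-0.71, -0.71, -0.71, -0.71, -0.71]
dp [[0.37, 0.33, 0.0], [0.35, 0.35, 0.0], [0.33, 0.37, 0.0], [0.3, 0.39, 0.0], [0.28, 0.41, 0.0]] tw [-0.71, -0.71, -0.71, -0.71, -0.71]
dp [[0.25, 0.43, 0.0], [0.23, 0.44, 0.0], [0.2, 0.45, 0.0], [0.17, 0.47, 0.0], [0.14, 0.47, 0.0]] tw [-0.71, -0.71, -0.71, -0.71, -0.71]
dp [[0.11, 0.48, 0.0], [0.08, 0.49, 0.0], [0.05, 0.49, 0.0], [0.02, 0.5, 0.0], [-0.01, 0.5, 0.0]] tw [-0.71, -0.71, -0.71, -0.71, -0.71]
dp [[0.16, 0.0, 0.2], [0.16, 0.0, 0.2], [0.16, 0.0, 0.2], [0.16, 0.0, 0.2], [0.16, 0.0, 0.2]] tw [0.02, 0.02, 0.02, 0.02, 0.02]
```

Emit:
{"fn": "arm_command", "kwargs": {
  "gripper": [10,10,10,10,10],
  "dp": [
    [0.1,-0.11,-0.42],
    [0.11,-0.1,-0.41],
    [0.11,-0.09,-0.42],
    [0.12,-0.09,-0.41],
    [0.12,-0.08,-0.42]
  ],
  "twist": [-0.78,-0.78,-0.78,-0.78,-0.78]
}}

```text
time: 15.55
tool_pos: [357.8, -311.0, 150.6]
tcp_rot: [3.142, -0.0, 0.202]
contact_force: [-0.3, 0.1, -2.2]
grip_width: 17.7
finger_force: 30.0
```

Emit:
{"fn": "arm_command", "kwargs": {
  "gripper": [10,10,10,10,10],
  "dp": [
    [0.45,0.2,0],
    [0.44,0.23,0],
    [0.43,0.25,0],
    [0.41,0.28,0],
    [0.39,0.3,0]
  ],
  "twist": [-0.71,-0.71,-0.71,-0.71,-0.71]
}}

```text
time: 16.18
tool_pos: [418.6, -324.3, 150.2]
tcp_rot: [3.142, -0.0, 0.511]
contact_force: [-0.3, 0.1, -2.6]
grip_width: 17.8
finger_force: 30.0
```

Emit:
{"fn": "arm_command", "kwargs": {
  "gripper": [10,10,10,10,10],
  "dp": [
    [0.37,0.33,0],
    [0.35,0.35,0],
    [0.33,0.37,0],
    [0.3,0.39,0],
    [0.28,0.41,0]
  ],
  "twist": [-0.71,-0.71,-0.71,-0.71,-0.71]
}}

```text
time: 16.8
tool_pos: [479.0, -337.6, 150.1]
tcp_rot: [-3.141, -0.0, 0.821]
contact_force: [0.5, -0.2, -3.4]
grip_width: 17.8
finger_force: 30.0
```

Emit:
{"fn": "arm_command", "kwargs": {
  "gripper": [10,10,10,10,10],
  "dp": [
    [0.25,0.43,0],
    [0.23,0.44,0],
    [0.2,0.45,0],
    [0.17,0.47,0],
    [0.14,0.47,0]
  ],
  "twist": [-0.71,-0.71,-0.71,-0.71,-0.71]
}}

```text
time: 17.42
tool_pos: [539.5, -350.8, 150.0]
tcp_rot: [-3.141, -0.0, 1.131]
contact_force: [0.7, -0.4, -3.1]
grip_width: 17.6
finger_force: 30.0
```

Emit:
{"fn": "arm_command", "kwargs": {
  "gripper": [10,10,10,10,10],
  "dp": [
    [0.11,0.48,0],
    [0.08,0.49,0],
    [0.05,0.49,0],
    [0.02,0.5,0],
    [-0.01,0.5,0]
  ],
  "twist": [-0.71,-0.71,-0.71,-0.71,-0.71]
}}

```text
time: 18.05
tool_pos: [600.1, -364.2, 149.9]
tcp_rot: [-3.141, -0.0, 1.441]
contact_force: [0.9, -0.2, -2.5]
grip_width: 18.0
finger_force: 30.0
```

```bash
python3 snap.py w7
python3 - <<'E'
from h import *
cv2.imwrite('pics/s7.png',capture('scene')[:,:,::-1]);cv2.imwrite('pics/t7.png',capture('top')[:,:,::-1])
a=cv2.imread('pics/w7.png');b=cv2.imread('pics/s7.png')[130:300,210:400]
cv2.imwrite('pics/c7.png',np.hstack([cv2.resize(a,(400,300)),cv2.resize(b,(400,358))[:300]]))
E
```

```text
18.05 [ 600.1 -364.2  149.9] [-3.141 -0.     1.441] [ 0.9 -0.2 -2.5] 18.013269625470613 29.9991175532341
```

View pics/c7.png

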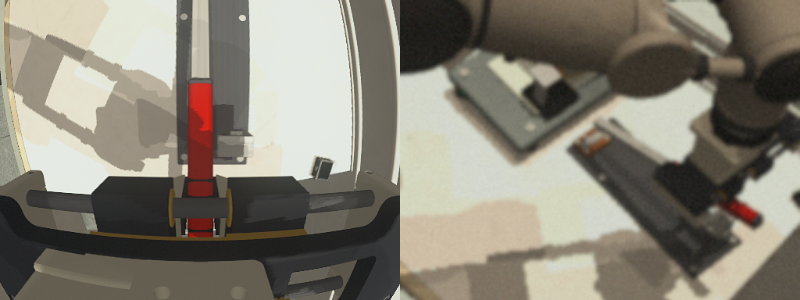

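Left (wrist): plate's near corners at about (178,163) and (247,163), hook at (235,145). Right: bar over the stand with the toe at (612,122), next to the fulcrum at (592,140), handle raised.

Run:
```python
from side import *
import pickle
o=pickle.load(open('pics/w7.pkl','rb'))
for nm,p,z in (("c1 -36,-255",(228,209),5),("c2 60,-255",(316,209),5),("hook",(301,184),43)):
    w=onz("wrist",p,z,o)[0][:2]; d=w-SO; c,s=np.cos(SY),np.sin(SY); print(nm,np.round(w,1),"stand",np.round([c*d[0]+s*d[1],-s*d[0]+c*d[1]],1))
# plate outline in wrist by mask: side edges
im=cv2.imread('pics/w7.png');hsv=cv2.cvtColor(im,cv2.COLOR_BGR2HSV)
m=(hsv[...,2]<110)&(hsv[...,1]<60)
for r in(40,80,120,150,190):
    x=np.where(m[r,215:330])[0]+215; 
    if len(x):
        w=onz("wrist",[(x.min(),r),(x.max(),r)],5,o)[:,:2]-SO; c,s=np.cos(SY),np.sin(SY); print(r,x.min(),x.max(),np.round(w@np.array([[c,-s],[s,c]]),1).tolist())
q=vp("scene",[(210+612*190/400,130+122*.475),(210+761*.0+ (755-400)*.475,130+216*.475)],o["tool_pos"],1.441); print(q)
q=vp("scene",[(210+212*.475,130+122*.475)],o["tool_pos"],1.441); print("toe",q)
e=np.array([np.cos(1.441),np.sin(1.441),0])
for t in(.25,.3,.35,.4): print(t,proj("scene",[o["tool_pos"]+e*(232*np.cos(t))+[0,0,4-232*np.sin(t)],o["tool_pos"]+e*(-68*np.cos(t))+[0,0,4+68*np.sin(t)]]).round(1).tolist())
```

```text
c1 -36,-255 [ 565.8 -386.8] stand [ -30.5 -252.9]
c2 60,-255 [ 659.8 -399.1] stand [  64.4 -252.1]
hook [ 641.2 -360. ] stand [  40.5 -215.9]
40 226 318 [[-32.6, -75.6], [60.8, -72.9]]
80 226 318 [[-32.0, -118.0], [60.9, -115.8]]
120 226 317 [[-31.7, -159.0], [60.7, -157.2]]
150 227 305 [[-30.8, -189.7], [49.2, -188.6]]
190 227 299 [[-31.2, -232.0], [44.7, -231.1]]
[[-224.17135141  558.78675   ]
 [ -59.1476323   183.83000134]]
toe [[187.50900298 108.45651051]]
0.25 [[302.0, 182.3], [379.5, 237.0]]
0.3 [[302.4, 185.2], [379.5, 236.1]]
0.35 [[302.9, 188.1], [379.4, 235.2]]
0.4 [[303.5, 191.1], [379.3, 234.2]]
```

```bash
sed -i 's/SO=np.array.*;SY/SO=np.array([633.,-139.]);SY/' h.py
python3 - <<'E'
import cv2,numpy as np
for f in("s","t"):
    a=cv2.imread(f'pics/{f}7.png').astype(int);b=cv2.imread('pics/scene0.png' if f=='s' else 'pics/top0.png').astype(int)
    d=np.abs(cv2.GaussianBlur((a-b).astype(np.float32),(3,3),0)).max(2)
    r,c=((178,206),(292,326)) if f=='s' else ((150,185),(285,330))
    print(f,c[0],r[0]);print('\n'.join(''.join('#' if v>60 else '+' if v>25 else '.' for v in row) for row in d[r[0]:r[1],c[0]:c[1]]))
E
```

```text
s 292 178
..................+++++++++.......
.................+++++++++++++++++
................++++++++++++++++++
..............++++++++++++++++++++
...........+++++++++++++++++++++++
..........++++++++++++++++++++++++
.........++...++++++++++++++++++++
.......+++......++++++++++++++++++
......+++.......+++..+++++++++++++
.....+++.......+++++..++++++++++++
...+++++..++..++###+++.+++++++++++
..++++++..++..+#####++++++++++++++
+++++++++..+..+#######++++++++++++
+++++++++......+#######+++++++++++
++++++++........++#######+++++++++
+++++++..........+++#######+++++++
++++...............++#######++++++
+++.................++#######+++++
++....................++######+++.
.......................+++#####++.
.........................++#####+.
...........................++###+.
......++....................++++++
.......++........................+
..................................
..................................
..................................
..................................
t 285 150
.............................................
.............................................
........
[... 809 characters left out ...]
+++#######
......................................+++++++
.............................................
.............................................
.............................................
....................+++......................
....................+++......................
....................++++.....................
.....................+++.....................
........................+++..................
..............................+++++..........
..............................+++++++..++....
.................................++++++++++++
..................................++.++++++++
........................................+++++
.............................................
```

Run:
```python
from h import *
import pickle
o=pickle.load(open('pics/w7.pkl','rb'))
p1,v1=rays("scene",(307.5,189));p2,v2=rays("top",(307.3,167))
X=tri(p1,v1[0],p2,v2[0]);print(X)
d=X-o["tool_pos"];y=1.441;c,s=np.cos(y),np.sin(y)
print("along",d[0]*c+d[1]*s,"lat",-d[0]*s+d[1]*c,"dz",d[2])
D=X[:2]-SO;c,s=np.cos(SY),np.sin(SY);print("stand",c*D[0]+s*D[1],-s*D[0]+c*D[1])
```

```text
[ 634.30759593 -154.09737849   66.54162403]
along 212.7733293247306 lat -6.724873984872193 dz -83.39207843005147
stand 3.3867687235428456 -14.770593825701077
```

Run:
```python
from h import *
plan([(*st(-5,-195),140,1.435,4),(*st(-5,-195),106,1.435,6)],0)
```

```text
max 0.33 0.01 end [ 601.1 -331.4  105.9] 1.434
dp [[0.32, -0.03, 0.1], [0.33, -0.03, 0.1], [0.32, -0.04, 0.09], [0.33, -0.03, 0.1], [-0.0, -0.0, 0.23]] tw [0.01, 0.01, 0.01, 0.01, -0.0]
dp [[-0.0, -0.0, 0.23], [-0.0, -0.0, 0.22], [-0.0, -0.0, 0.23], [-0.0, -0.0, 0.22], [-0.0, -0.0, 0.23]] tw [-0.0, -0.0, -0.0, -0.0, -0.0]
```

Emit:
{"fn": "arm_command", "kwargs": {
  "gripper": [10,10,10,10,10],
  "dp": [
    [0.32,-0.03,0.1],
    [0.33,-0.03,0.1],
    [0.32,-0.04,0.09],
    [0.33,-0.03,0.1],
    [0,0,0.23]
  ],
  "twist": [0.01,0.01,0.01,0.01,0]
}}

```text
time: 18.82
tool_pos: [601.6, -330.5, 134.9]
tcp_rot: [3.141, 0.0, 1.436]
contact_force: [0.5, -0.1, -2.6]
grip_width: 17.8
finger_force: 30.0
```

Emit:
{"fn": "arm_command", "kwargs": {
  "gripper": [10,10,10,10,10],
  "dp": [
    [0,0,0.23],
    [0,0,0.22],
    [0,0,0.23],
    [0,0,0.22],
    [0,0,0.23]
  ],
  "twist": [0,0,0,0,0]
}}

```text
time: 19.45
tool_pos: [601.3, -331.4, 106.0]
tcp_rot: [3.142, -0.0, 1.435]
contact_force: [0.2, -0.1, -3.8]
grip_width: 17.7
finger_force: 30.0
```

Run:
```python
from h import *
for n,f in(("top","t8"),("scene","s8")): cv2.imwrite(f'pics/{f}.png',capture(n)[:,:,::-1])
for f in("s","t"):
    a=cv2.imread(f'pics/{f}8.png').astype(int);b=cv2.imread('pics/scene0.png' if f=='s' else 'pics/top0.png').astype(int)
    d=np.abs(cv2.GaussianBlur((a-b).astype(np.float32),(3,3),0)).max(2)
    r,c=((180,212),(280,320)) if f=='s' else ((155,180),(282,330))
    print(f,c[0],r[0]);print('\n'.join(''.join('#' if v>60 else '+' if v>25 else '.' for v in row) for row in d[r[0]:r[1],c[0]:c[1]]))
```

```text
s 280 180
.............................++.++++++++
...........................+++++++++++++
..........................++++++++++++++
.........................+++++++++++++++
......................++.+++++++++++++++
......................++.++++++....+++++
...................+++++++++......+++++.
....................+++++++.......++++++
.....................++++..........+++++
.....................+++............++++
..............+++....+++..............++
..............++++..++++...............+
..............++++.++#++................
.........++....+++.+++++................
.......+++..............+++++...........
......+++.........++++..++++++..........
......+++.........++++..+####+++........
....+++++.........+++++.+######+++......
..+++++++..........++++.++#######++.....
+++++++++..........++++..+++#######++...
+++++++++..........++++....++#######++..
+++++++++..........+++.......++######+++
+++++++++.....................++#######+
++++++++++......................++######
+++++++++++.......................++####
++++++++++++.......................++###
++++++++++++............
[... 756 characters left out ...]
..............
................................................
................+++++....++..+..................
...............+####+...++++++++++++++++........
...............+####+..++#############++++++++++
...............+###+...+########################
.............++.+#++...+########################
.............++.........++++++++++##############
............++++++++...+++........++++++++++++++
............++++.++....++++.....................
.............++........+++++....................
.............+..........+++++++.................
............................++++................
..............................++++++++++........
..................................+++++++++.....
```

Numeric difference masks show the blade centred on the ridge (rows 168–171 in the top view) with the toe about 20 mm past it.

Emit:
{"fn": "arm_command", "kwargs": {
  "gripper": [10,10,10,10,10],
  "dp": [
    [0,0,0.1],
    [0.2,0,0.08],
    [0.2,0,0.08],
    [0.2,0,0.08],
    [0.2,0,0.08]
  ],
  "twist": [0,0,0,0,0]
}}

```text
time: 20.18
tool_pos: [604.7, -317.6, 98.7]
tcp_rot: [3.135, 0.012, 1.435]
contact_force: [-4.3, -25.6, 7.0]
grip_width: 17.7
finger_force: 30.1
```

Emit:
{"fn": "arm_command", "kwargs": {
  "gripper": [10,10,10,10,10],
  "dp": [
    [0.15,0,0.06],
    [0.15,0,0.06],
    [0.15,0,0.06],
    [0.15,0,0.06],
    [0,0,0]
  ],
  "twist": [0,0,0,0,0]
}}

```text
time: 20.8
tool_pos: [607.4, -310.1, 96.3]
tcp_rot: [3.128, 0.023, 1.433]
contact_force: [-5.3, -36.6, 11.5]
grip_width: 17.5
finger_force: 30.0
```

Emit:
{"fn": "arm_command", "kwargs": {
  "gripper": [10,10,10,10,10],
  "dp": [
    [-0.3,0,-0.1],
    [-0.3,0,-0.12],
    [-0.3,0,-0.12],
    [-0.3,0,-0.12],
    [0,0,-0.1]
  ],
  "twist": [0,0,0,0,0]
}}

```text
time: 21.42
tool_pos: [602.0, -326.6, 103.8]
tcp_rot: [-3.141, -0.0, 1.435]
contact_force: [1.3, -0.0, -3.0]
grip_width: 17.6
finger_force: 29.9
```

```bash
cat > df.py <<'E'
from h import *
import sys
k=sys.argv[1]
o=get_obs();print(round(float(o["time"]),2),np.round(o["tool_pos"],1),np.round(o["tcp_rot"],3),np.round(o["contact_force"],1))
for n,f in(("top","t"),("scene","s")): cv2.imwrite(f'pics/{f}{k}.png',capture(n)[:,:,::-1])
for f in("s","t"):
    a=cv2.imread(f'pics/{f}{k}.png').astype(int);b=cv2.imread('pics/scene0.png' if f=='s' else 'pics/top0.png').astype(int)
    d=np.abs(cv2.GaussianBlur((a-b).astype(np.float32),(3,3),0)).max(2)
    r,c=((180,212),(270,320)) if f=='s' else ((155,185),(270,330))
    print(f,c[0],r[0]);print('\n'.join(''.join('#' if v>60 else '+' if v>25 else '.' for v in row) for row in d[r[0]:r[1],c[0]:c[1]]))
# edger shift in top image: phase correlation of the wheel/base area
a=cv2.cvtColor(cv2.imread(f'pics/t{k}.png'),cv2.COLOR_BGR2GRAY)[120:200,228:300].astype(np.float32);b=cv2.cvtColor(cv2.imread('pics/top0.png'),cv2.COLOR_BGR2GRAY)[120:200,228:300].astype(np.float32)
print("edger px shift",cv2.phaseCorrelate(b,a,cv2.createHanningWindow((72,80),cv2.CV_32F)))
E
python3 df.py 9
```

```text
21.43 [ 602.  -326.6  103.8] [-3.141 -0.     1.435] [ 1.3 -0.  -3. ]
s 270 180
........................................+++.++++++
.....................................+.+++++++++++
....................................++++++++++++++
....................................++++++++++++++
.................................+..++++++++.+++++
...................................++++++....+++++
..............................+++...++.......++...
..............................+++++..........++...
................................+++..........+++++
................................+.............++++
........................+++....+++..............++
........................++++..++++...............+
........................++++.++#++................
...................+++...+++.+++++................
.................++++.............+++++...........
................+++.........+++...+++++++.........
................+++.........++++..+#####+++.......
...............+++..........+++++.+#######++......
............++++++..........+++++..+#######+++....
...........+++++++..........+++++..+++#######++...
.
[... 1832 characters left out ...]
....++++
.........................++........++++.....................
.........................+..........+++++...................
.......................................+++++++..............
..........................................+++++++++++.......
.............................................+++++++++......
..............................................+++++++++.....
.................................................+.....+++++
...........................................................+
+...........................................................
++..........................................................
edger px shift ((0.004954389233375878, -0.04802459824235683), 0.8618206843733788)
```

Emit:
{"fn": "arm_command", "kwargs": {
  "gripper": [10,10,10,10,10],
  "dp": [
    [0,0,0.1],
    [0,0,0.1],
    [0,0,0.04],
    [0,0,0],
    [0,0,0]
  ],
  "twist": [0,0,0,0,0]
}}

```text
time: 22.15
tool_pos: [601.9, -326.4, 97.9]
tcp_rot: [-3.142, -0.0, 1.435]
contact_force: [-0.6, 0.4, -2.5]
grip_width: 17.2
finger_force: 29.9
```

Run:
```python
from h import *
for _ in range(3):
    o=get_obs();print(np.round(o["tool_pos"],1),np.round(o["contact_force"],2),np.round(o["moment"],2)); im=capture("scene")
```

```text
[ 601.9 -326.4   97.9] [-0.59  0.42 -2.47] [-0.21 -0.07 -0.11]
[ 602.  -326.3   98. ] [ 1.22 -0.05 -2.62] [-0.13 -0.1  -0.16]
[ 602.  -326.4   98. ] [ 0.61  0.64 -2.44] [-0.14 -0.03 -0.11]
```

Emit:
{"fn": "arm_command", "kwargs": {
  "gripper": [10,10,10,10,10],
  "dp": [
    [0,0,0.08],
    [0,0,0.04],
    [0,0,0],
    [0,0,0],
    [0,0,0]
  ],
  "twist": [0,0,0,0,0]
}}

```text
time: 22.92
tool_pos: [602.0, -326.4, 95.0]
tcp_rot: [3.142, -0.0, 1.435]
contact_force: [1.2, 0.4, -3.9]
grip_width: 17.6
finger_force: 29.9
```

Run:
```python
from h import *
for _ in range(3):
    o=get_obs();print(np.round(o["tool_pos"],1),np.round(o["contact_force"],2),np.round(o["moment"],2)); im=capture("scene")
```

```text
[ 602.  -326.4   95. ] [ 1.16  0.44 -3.93] [-0.2  -0.01 -0.06]
[ 602.  -326.3   95. ] [ 0.13  0.19 -3.28] [-0.19 -0.05 -0.09]
[ 601.9 -326.4   95. ] [ 1.48  0.56 -3.36] [-0.14 -0.06 -0.08]
```

Emit:
{"fn": "arm_command", "kwargs": {
  "gripper": [10,10,10,10,10],
  "dp": [
    [0,0,0.08],
    [0,0,0.04],
    [0,0,0],
    [0,0,0],
    [0,0,0]
  ],
  "twist": [0,0,0,0,0]
}}

```text
time: 23.7
tool_pos: [602.0, -326.3, 92.0]
tcp_rot: [3.142, -0.0, 1.435]
contact_force: [0.8, 0.4, -3.4]
grip_width: 17.6
finger_force: 29.9
```

```bash
cat > f.py <<'E'
from h import *
L=[]
for _ in range(3):
    o=get_obs();L.append(np.r_[o["contact_force"],o["moment"]]); im=capture("top")
print(np.round(o["tool_pos"],1),np.round(np.mean(L,0),2),round(float(o["time"]),2))
E
python3 f.py
```

```text
[ 602.  -326.3   91.9] [ 0.86  0.37 -3.23 -0.16 -0.05 -0.08] 23.8
```

Emit:
{"fn": "arm_command", "kwargs": {
  "gripper": [10,10,10,10,10],
  "dp": [
    [0,0,0.08],
    [0,0,0.04],
    [0,0,0],
    [0,0,0],
    [0,0,0]
  ],
  "twist": [0,0,0,0,0]
}}

```text
time: 24.48
tool_pos: [602.0, -326.3, 88.9]
tcp_rot: [3.142, -0.0, 1.435]
contact_force: [1.3, -0.2, -1.8]
grip_width: 17.6
finger_force: 29.9
```

```bash
python3 f.py
```

```text
[ 602.  -326.4   89. ] [ 0.75  0.07 -2.64 -0.16 -0.04 -0.1 ] 24.57
```

Emit:
{"fn": "arm_command", "kwargs": {
  "gripper": [10,10,10,10,10],
  "dp": [
    [0.12,0,0.06],
    [0.12,0,0.04],
    [0.12,0,0.04],
    [0.12,0,0.04],
    [0,0,0]
  ],
  "twist": [0,0,0,0,0]
}}

```text
time: 25.25
tool_pos: [603.6, -314.0, 84.3]
tcp_rot: [-3.141, -0.001, 1.436]
contact_force: [1.0, 0.8, -2.5]
grip_width: 17.7
finger_force: 29.9
```

Emit:
{"fn": "arm_command", "kwargs": {
  "gripper": [10,10,10,10,10],
  "dp": [
    [0.1,0,0.04],
    [0.1,0,0.04],
    [0.1,0,0.03],
    [0,0,0],
    [0,0,0]
  ],
  "twist": [0,0,0,0,0]
}}

```text
time: 25.88
tool_pos: [604.6, -306.8, 81.6]
tcp_rot: [-3.141, -0.0, 1.435]
contact_force: [0.5, 0.7, -2.1]
grip_width: 17.7
finger_force: 29.9
```

Emit:
{"fn": "arm_command", "kwargs": {
  "gripper": [10,10,10,10,10],
  "dp": [
    [0.1,0,0.04],
    [0.1,0,0.03],
    [0.1,0,0.03],
    [0.1,0,0.03],
    [0,0,0]
  ],
  "twist": [0,0,0,0,0]
}}

```text
time: 26.5
tool_pos: [606.0, -296.7, 78.3]
tcp_rot: [-3.141, -0.001, 1.436]
contact_force: [0.6, 0.2, -2.2]
grip_width: 17.7
finger_force: 29.9
```

```bash
python3 snap.py w10;python3 - <<'E'
from h import *
import pickle
o=pickle.load(open('pics/w10.pkl','rb'));im=cv2.imread('pics/w10.png');hsv=cv2.cvtColor(im,cv2.COLOR_BGR2HSV)
# red top row near column 256 -> joint; compare to predictions
m=((hsv[...,0]<8)|(hsv[...,0]>172))&(hsv[...,1]>130)&(hsv[...,2]>60)
r=np.where(m[:,240:275].sum(1)>8)[0].min();cols=np.where(m[r+5])[0];print("joint row",r,cols.min(),cols.max())
y=o["tcp_rot"][2];e=np.array([np.cos(y),np.sin(y),0])
for t in(.28,.32,.36):print(t,[ (s,round(proj("wrist",o["tool_pos"]+e*(s*np.cos(t)+9*np.sin(t))+[0,0,4-s*np.sin(t)+9*np.cos(t)],o)[0,1],1)) for s in(70,75,80,85)])
E
```

```text
26.5 [ 606.  -296.7   78.3] [-3.141e+00 -1.000e-03  1.436e+00] [ 0.6  0.2 -2.2] 17.731428388121618 29.93038058280945
joint row 119 240 270
0.28 [(70, np.float64(117.5)), (75, np.float64(108.9)), (80, np.float64(100.4)), (85, np.float64(92.1))]
0.32 [(70, np.float64(118.3)), (75, np.float64(110.0)), (80, np.float64(101.7)), (85, np.float64(93.7))]
0.36 [(70, np.float64(119.4)), (75, np.float64(111.2)), (80, np.float64(103.3)), (85, np.float64(95.5))]
```

Emit:
{"fn": "arm_command", "kwargs": {
  "gripper": [10,10,10,10,10],
  "dp": [
    [-0.08,0,0.22],
    [-0.06,0,0.22],
    [-0.05,0,0.22],
    [-0.04,0,0.23],
    [-0.03,0,0.23]
  ],
  "twist": [0,0,0,0,0]
}}

```text
time: 27.18
tool_pos: [605.6, -304.8, 51.5]
tcp_rot: [3.139, 0.002, 1.435]
contact_force: [-1.0, -0.6, 7.1]
grip_width: 17.2
finger_force: 30.0
```

```bash
python3 df.py 11 | tail -1; python3 f.py
```

```text
edger px shift ((-0.697050723387477, -0.26797462704041664), 0.8648596392737494)
[ 605.5 -304.8   51.4] [-0.78 -0.29  6.2  -0.    0.21  0.14] 27.38
```

Emit:
{"fn": "arm_command", "kwargs": {
  "gripper": [10,10,10,10,10],
  "dp": [
    [-0.03,0,0.22],
    [-0.02,0,0.22],
    [-0.02,0,0.22],
    [-0.01,0,0.22],
    [0,0,0.18]
  ],
  "twist": [0,0,0,0,0]
}}

```text
time: 28.05
tool_pos: [605.7, -307.8, 25.9]
tcp_rot: [3.138, 0.004, 1.435]
contact_force: [-2.1, -2.9, 10.2]
grip_width: 17.8
finger_force: 30.0
```

```bash
python3 df.py 12 | tail -1; python3 f.py
```

```text
edger px shift ((-1.8079030398768126, -0.7920860661268918), 0.8585428082280688)
[ 605.6 -307.9   26. ] [-2.13 -3.06  9.84 -0.42  0.4   0.2 ] 28.25
```

Emit:
{"fn": "arm_command", "kwargs": {
  "gripper": [10,10,10,10,10],
  "dp": [
    [0,0,0.12],
    [0,0,0.12],
    [0,0,0.12],
    [0,0,0],
    [0,0,0]
  ],
  "twist": [0,0,0,0,0]
}}

```text
time: 28.92
tool_pos: [605.8, -308.0, 17.3]
tcp_rot: [3.137, 0.004, 1.435]
contact_force: [-2.5, -3.5, 10.4]
grip_width: 17.4
finger_force: 30.0
```

```bash
python3 f.py
python3 - <<'E'
from h import *
o=get_obs();z=o["tool_pos"][2]-.5
w=[]
for k in range(1,7):
    a=-.02+.183*k/6; w.append((*st(171*np.sin(a),-171*np.cos(a)),z,1.435+.183*k/6 if 0 else 1.435+.175*k/6,1))
plan(w,0)
E
```

```text
[ 605.8 -308.1   17.3] [-1.94 -3.   10.8  -0.43  0.37  0.22] 29.02
max 0.21 0.34 end [ 637.2 -310.    16.8] 1.61
dp [[0.01, 0.21, 0.02], [-0.01, 0.21, -0.0], [0.0, 0.21, -0.0], [0.0, 0.21, -0.0], [0.0, 0.21, -0.0]] tw [-0.33, -0.33, -0.34, -0.33, -0.34]
dp [[0.0, 0.21, -0.0], [0, 0, 0], [0, 0, 0], [0, 0, 0], [0, 0, 0]] tw [-0.33, 0, 0, 0, 0]
```

Emit:
{"fn": "arm_command", "kwargs": {
  "gripper": [10,10,10,10,10],
  "dp": [
    [0,0.21,0.02],
    [0,0.21,0],
    [0,0.21,0],
    [0,0.21,0],
    [0,0.21,0]
  ],
  "twist": [-0.33,-0.33,-0.34,-0.33,-0.34]
}}

```text
time: 29.7
tool_pos: [629.0, -309.3, 16.0]
tcp_rot: [-3.138, 0.002, 1.582]
contact_force: [-20.4, -3.0, 17.8]
grip_width: 17.7
finger_force: 30.1
```

Emit:
{"fn": "arm_command", "kwargs": {
  "gripper": [10,10,10,10,10],
  "dp": [
    [0,0.21,0],
    [0,0.04,0],
    [0,0,0],
    [0,0,0],
    [0,0,0]
  ],
  "twist": [-0.33,0,0,0,0]
}}

```text
time: 30.32
tool_pos: [629.4, -309.1, 15.5]
tcp_rot: [-3.126, -0.002, 1.608]
contact_force: [-30.0, -0.6, 23.1]
grip_width: 17.5
finger_force: 30.2
```

```bash
cat > sx.py <<'E'
from h import *
o=get_obs();D=o["tool_pos"][:2]-SO;c,s=np.cos(SY),np.sin(SY);print("grip stand",np.round([c*D[0]+s*D[1],-s*D[0]+c*D[1]],1),np.round(o["tool_pos"],1),o["tcp_rot"].round(3),np.round(o["contact_force"],1),np.round(o["moment"],2))
E
python3 sx.py; python3 df.py 13|tail -1
python3 - <<'E'
# red handle end in top picture
from h import *
im=cv2.imread('pics/t13.png')
for lo,hi in(((0,140,60),(7,255,255)),((173,140,60),(180,255,255))):
    for c in blobs(im,lo,hi,6):
        r=cv2.minAreaRect(c);w=onz("top",cv2.boxPoints(r),30)[:,:2]-SO;C,s=np.cos(SY),np.sin(SY);print(np.round(r[0],1),np.round(w@np.array([[C,-s],[s,C]]),0).tolist())
E
```

```text
grip stand [  20.  -168.9] [ 629.4 -309.1   15.5] [-3.126e+00 -2.000e-03  1.608e+00] [-30.   -0.6  23.1] [-0.1   5.58 -0.36]
edger px shift ((-1.88093469131244, -0.29909879373155945), 0.5285092496209675)
[ 85.2 243.5] [[-359.0, 656.0], [-334.0, 616.0], [-339.0, 613.0], [-364.0, 653.0]]
[142.7  79.1] [[211.0, 591.0], [233.0, 585.0], [223.0, 554.0], [201.0, 560.0]]
[142.8  79.2] [[214.0, 585.0], [229.0, 580.0], [219.0, 559.0], [205.0, 564.0]]
```

```bash
python3 snap.py w13
python3 - <<'E'
from h import *
a=cv2.imread('pics/w13.png')[0:260,120:400];b=cv2.imread('pics/s13.png')[165:290,270:410];t=cv2.imread('pics/t13.png')[140:220,270:410]
L=cv2.resize(a,(320,297));T=cv2.resize(t,(320,183))
S=cv2.resize(b,(476,480),interpolation=cv2.INTER_CUBIC)
cv2.imwrite('pics/c13.png',np.hstack([np.vstack([L,T]),S]))
E
```

```text
30.43 [ 629.4 -309.1   15.5] [-3.126e+00 -2.000e-03  1.608e+00] [-30.4  -0.1  23.8] 17.769637420165107 30.181489884853363
```

View pics/c13.png

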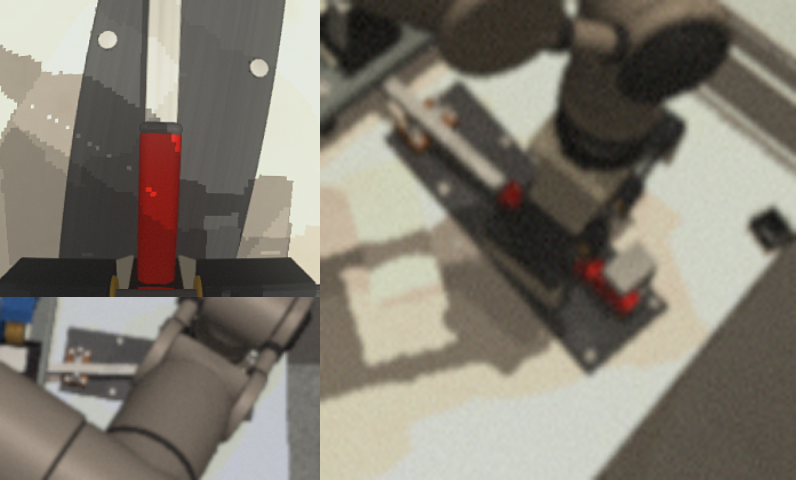

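Scene crop: the handle (590,270)–(628,300) lies left of the hook block at (628,265) and seems to be stopped by the nose. The blade passes between the dowels, and in the wrist crop the bar is aligned with the tool.

Run:
```python
from h import *
def cr(P): q=proj("scene",P); return np.round(np.c_[(q[:,0]-270)*3.4+320,(q[:,1]-165)*3.84],0).tolist()
S=lambda x,y,z: np.r_[st(x,y),z]
print("lip",cr([S(16,-233,43),S(16,-207,43),S(59,-207,43),S(59,-233,43)]))
print("nose bottom",cr([S(16,-233,33.5),S(16,-207,33.5)]))
o=get_obs();y=1.608;e=np.array([np.cos(y),np.sin(y),0]);n=np.array([np.sin(y),-np.cos(y),0]);P=o["tool_pos"]
for h in(9,13): print("handle end top corners",h,cr([P+e*-74+n*s+[0,0,h] for s in(-9,9)]),"bottom",cr([P+e*-74+n*s+[0,0,h-18] for s in(-9,9)]))
print("dowels",cr([S(-18,0,44),S(18,0,44),S(0,0,24)]))
im=cv2.imread('pics/s13.png'); hsv=cv2.cvtColor(im,cv2.COLOR_BGR2HSV)
m=((hsv[...,0]<8)|(hsv[...,0]>172))&(hsv[...,1]>110)&(hsv[...,2]>50); g=hsv[...,2]
for r in range(228,248): print(r,''.join('R' if m[r,c] else ('L' if g[r,c]>125 else '.') for c in range(338,376)))
```

```text
lip [[620.0, 292.0], [598.0, 268.0], [634.0, 238.0], [656.0, 262.0]]
nose bottom [[618.0, 299.0], [596.0, 275.0]]
handle end top corners 9 [[631.0, 308.0], [643.0, 293.0]] bottom [[627.0, 319.0], [639.0, 304.0]]
handle end top corners 13 [[632.0, 306.0], [644.0, 290.0]] bottom [[628.0, 317.0], [640.0, 302.0]]
dowels [[410.0, 112.0], [440.0, 90.0], [423.0, 115.0]]
228 ..................LLLLLLLLLLLLLLLLLLLL
229 ..................LLLLLLLLLLLLLLLLLLLL
230 ...................LLLLLLLLLLLLLLLLLLL
231 ...................LLLLLLLLLLLLLLLLLLL
232 ........R..RRRR....LLLLLLLLLLLLLLLLLLL
233 .......RRRRRRRR...LLLLLLLLLLLLLLLLLLLL
234 ......RRRRRRRRR..LLLLLLLLLLLLLLLLLLLLL
235 .......RRRRRRRR.LLLLLLLLLLLLL.LLLLLLLL
236 ........RRRRRRR..LLLLLLLLLLL..LLLLLLLL
237 .........RRRRRRR..LLLLLLLL....LLLLLLLL
238 ..........RRRRRR...LLLLLL....LLLLLLLLL
239 ............RRRRR...LLLL.....LLLLLLLLL
240 .............RRRRR...LL.......LLLLLLLL
241 ..............RRRRR...RRRR.....LLLLLLL
242 ...............RRRRRRRRRRR.....LLLLLLL
243 ................RRRRRRRRRR....L..LLLLL
244 ..................RRRRRRR.........LLLL
245 ...................RRRRR..........LLLL
246 ...................RRRR..........LLLLL
247 .....................R.........LLLLLLL
```

Run:
```python
from h import *
import pickle
from scipy.optimize import brentq
for k in("w3","w7","w10","w13"):
    o=pickle.load(open(f'pics/{k}.pkl','rb'));im=cv2.imread(f'pics/{k}.png').astype(float)
    R=im[...,2]-np.maximum(im[...,0],im[...,1])
    res=[]
    for r in range(120,231,10):
        row=cv2.GaussianBlur(R[r-2:r+3].mean(0)[None],(3,1),0)[0];mid=row[250:266].max()
        xs=np.where(row[215:300]>.5*mid)[0]+215
        if mid<40 or len(xs)<10: continue
        a,b=xs.min()-.5,xs.max()+.5
        f=lambda z:np.linalg.norm(np.diff(onz("wrist",[(a,r),(b,r)],z,o),axis=0))-18
        z=brentq(f,-100,o["tool_pos"][2]+150);q=onz("wrist",(256,r),z,o)[0]-o["tool_pos"]
        y=o["tcp_rot"][2];res.append((round(q[0]*np.cos(y)+q[1]*np.sin(y)),round(q[2],1),round(b-a)))
    print(k,res)
```

```text
w3 [(69, np.float64(2.9), 35), (63, np.float64(3.4), 35), (58, np.float64(4.1), 35), (53, np.float64(4.9), 35), (48, np.float64(5.8), 35), (43, np.float64(6.8), 35), (38, np.float64(7.9), 35), (31, np.float64(0.2), 33), (26, np.float64(1.6), 33), (19, np.float64(-1.7), 32), (15, np.float64(4.8), 33), (6, np.float64(-3.2), 31)]
w7 [(68, np.float64(-22.8), 30), (62, np.float64(-22.2), 30), (56, np.float64(-27.6), 29), (50, np.float64(-26.6), 29), (44, np.float64(-25.6), 29), (40, np.float64(-12.6), 31), (34, np.float64(-11.4), 31), (30, np.float64(-4.7), 32), (24, np.float64(-3.3), 32), (17, np.float64(-6.8), 31), (12, np.float64(-5.1), 31)]
w10 [(68, np.float64(-35.7), 28), (62, np.float64(-28.4), 29), (56, np.float64(-27.6), 29), (50, np.float64(-26.6), 29), (44, np.float64(-25.6), 29), (39, np.float64(-18.3), 30), (34, np.float64(-11.4), 31), (28, np.float64(-10.0), 31), (23, np.float64(-8.5), 31), (19, np.float64(-1.7), 32), (12, np.float64(-5.1), 31), (6, np.float64(-3.2), 31)]
w13 [(69, np.float64(7.4), 36), (64, np.float64(12.0), 37), (59, np.float64(8.5), 36), (53, np.float64(5.1), 35), (48, np.float64(5.9), 35), (41, np.float64(-7.2), 32), (37, np.float64(3.6), 34), (32, np.float64(4.9), 34), (27, np.float64(6.3), 34), (20, np.float64(3.2), 33), (15, np.float64(4.8), 33), (10, np.float64(6.6), 33)]
```

Emit:
{"fn": "arm_command", "kwargs": {
  "gripper": [10,10,10,10,10],
  "dp": [
    [0,-0.1,0],
    [0,-0.1,0],
    [0,0,0],
    [0,0,0],
    [0,0,0]
  ],
  "twist": [0.2,0.2,0,0,0]
}}

```text
time: 31.1
tool_pos: [628.8, -309.1, 15.6]
tcp_rot: [-3.135, 0.001, 1.575]
contact_force: [-14.8, -0.8, 13.2]
grip_width: 17.7
finger_force: 30.0
```

```bash
python3 sx.py
```

```text
grip stand [  19.4 -169. ] [ 628.8 -309.1   15.6] [-3.135e+00  1.000e-03  1.575e+00] [-14.8  -0.8  13.2] [-0.1   2.65  0.24]
```

Emit:
{"fn": "arm_command", "kwargs": {
  "gripper": [10,10,10,10,10],
  "dp": [
    [0,0,-0.08],
    [0,0,-0.08],
    [0,0,-0.08],
    [0,0,0],
    [0,0,0]
  ],
  "twist": [0,0,0,0,0]
}}

```text
time: 31.72
tool_pos: [632.1, -309.4, 21.3]
tcp_rot: [3.141, 0.003, 1.575]
contact_force: [-4.2, -3.6, 5.5]
grip_width: 17.5
finger_force: 30.1
```

```bash
python3 sx.py
```

```text
grip stand [  22.7 -168.9] [ 632.1 -309.4   21.3] [3.141e+00 3.000e-03 1.575e+00] [-4.2 -3.6  5.5] [-0.83  0.82  0.29]
```

Emit:
{"fn": "arm_command", "kwargs": {
  "gripper": [10,10,10,10,10],
  "dp": [
    [0,0,0.06],
    [0,0.08,0],
    [0,0.08,0],
    [0,0.08,0],
    [0,0,0]
  ],
  "twist": [0,-0.1,-0.1,0,0]
}}

```text
time: 32.35
tool_pos: [637.8, -309.0, 20.0]
tcp_rot: [-3.141, 0.002, 1.593]
contact_force: [-4.9, -2.5, 7.5]
grip_width: 17.6
finger_force: 30.4
```

```bash
python3 sx.py
```

```text
grip stand [  28.3 -167.7] [ 637.8 -309.    20. ] [-3.141e+00  2.000e-03  1.593e+00] [-4.9 -2.5  7.5] [-0.58  1.    0.52]
```

Emit:
{"fn": "arm_command", "kwargs": {
  "gripper": [10,10,10,10,10],
  "dp": [
    [0,0.08,0],
    [0,0.04,0],
    [0,0,-0.08],
    [0,0,-0.08],
    [0,0,-0.04]
  ],
  "twist": [-0.1,0,0,0,0]
}}

```text
time: 32.98
tool_pos: [640.1, -309.0, 24.1]
tcp_rot: [-3.14, 0.002, 1.602]
contact_force: [-6.3, -4.2, 2.5]
grip_width: 17.8
finger_force: 30.4
```

```bash
python3 sx.py
```

```text
grip stand [  30.6 -167.4] [ 640.1 -309.    24.1] [-3.140e+00  2.000e-03  1.602e+00] [-6.3 -4.2  2.5] [-0.88  0.99  0.57]
```

Emit:
{"fn": "arm_command", "kwargs": {
  "gripper": [10,10,10,19,24],
  "dp": [
    [0,-0.04,-0.04],
    [0,0,-0.02],
    [0,0,0],
    [0,0,0],
    [0,0,0]
  ],
  "twist": [0,0,0,0,0]
}}

```text
time: 33.6
tool_pos: [640.4, -307.0, 25.1]
tcp_rot: [3.141, -0.001, 1.601]
contact_force: [0.4, -0.0, 0.5]
grip_width: 22.8
finger_force: 0.0
```

Emit:
{"fn": "arm_command", "kwargs": {
  "gripper": [30,34,34,34,34],
  "dp": [
    [0,0,0],
    [0,0,0],
    [0,0,0],
    [0,0,0],
    [0,0,0]
  ],
  "twist": [0,0,0,0,0]
}}

```text
time: 34.22
tool_pos: [640.2, -307.5, 25.4]
tcp_rot: [3.141, -0.0, 1.601]
contact_force: [-0.1, 0.3, -0.3]
grip_width: 34.2
finger_force: 0.0
```

```bash
python3 sx.py; python3 df.py 14|tail -1; python3 snap.py w14
python3 - <<'E'
from h import *
import pickle
o=pickle.load(open('pics/w14.pkl','rb'));im=cv2.imread('pics/w14.png').astype(float)
R=im[...,2]-np.maximum(im[...,0],im[...,1])
for r in range(120,231,15):
    row=R[r-2:r+3].mean(0);xs=np.where(row[215:300]>.5*row[240:275].max())[0]+215;print(r,xs.min(),xs.max(),end=' ')
im=cv2.imread('pics/s14.png'); hsv=cv2.cvtColor(im,cv2.COLOR_BGR2HSV)
m=((hsv[...,0]<8)|(hsv[...,0]>172))&(hsv[...,1]>110)&(hsv[...,2]>50); g=hsv[...,2]
print()
for r in range(226,250,1): print(r,''.join('R' if m[r,c] else ('L' if g[r,c]>125 else '.') for c in range(338,376)))
E
```

```text
grip stand [  30.5 -165.9] [ 640.2 -307.5   25.4] [ 3.141 -0.     1.601] [-0.1  0.3 -0.3] [-0.1   0.07  0.04]
edger px shift ((-1.794482072270192, 0.2398527251533622), 0.6286758085091909)
34.33 [ 640.2 -307.5   25.5] [ 3.142 -0.     1.601] [-0.1 -0.6  0.4] 34.13793673194269 0.0
120 241 268 135 235 269 150 235 269 165 236 269 180 237 270 195 237 270 210 238 270 225 239 271 
226 .................LLLLLLLLLLLLLLLLLLLLL
227 ..............RRRLLLLLLLLLLLLLLLLLLLLL
228 .............RRRRRLLLLLLLLLLLLLLLLLLLL
229 .............RRRRRRLLLLLLLLLLLLLLLLLLL
230 ..........R.RRRRRRRRLLLLLLLLLLLLLLLLLL
231 ..........RRRRRRRRRRLLLLLLLLLLLLLLLLLL
232 ...........RRRRRRRLLLLLLLLLLLLLLLLLLLL
233 ............RRRR.LLLLLLLLLLLLLLLLLLLLL
234 ..............R..LLLLLLLLLLLLLLLLLLLLL
235 ................LLLLLLLLLLLLLLLLLLLLLL
236 .................LLLLLLLLLLLL.LLLLLLLL
237 ..................LLLLLLLLLRR.LLLLLLLL
238 ...................LLLLLLLRRR.LLLLLLLL
239 ....................LLLL.RRR..LLLLLLLL
240 .....................LL.RRR...LLLLLLLL
241 .........................RR....LLLLLLL
242 ...............................LLLLLLL
243 ..............................L..LLLLL
244 ..............................L...LLLL
245 ..................................LLLL
246 .................................LLLLL
247 ...............................LLLLLLL
248 ..............................LLLLLLLL
249 .............................LLLLLLLLL
```

The pixel map shows the red handle now coming out beyond the hook's lip, so the handle is tucked under the hook and the fingers are off it.

Run:
```python
from h import *
plan([(640,-307,140,None,5),(450,-200,140,1.601+.55,10),(428,214,120,3.483,20)],0)
```

```text
max 0.92 0.76 end [428.  214.1 120. ] 3.477
dp [[0.0, -0.0, -0.92], [0.01, -0.0, -0.92], [0.0, -0.0, -0.91], [0.01, -0.0, -0.92], [0.0, -0.01, -0.91]] tw [-0.0, -0.0, -0.0, -0.0, -0.0]
dp [[0.45, -0.75, -0.0], [0.49, -0.72, -0.0], [0.53, -0.69, -0.0], [0.57, -0.66, -0.0], [0.6, -0.63, -0.0]] tw [-0.63, -0.63, -0.63, -0.63, -0.63]
dp [[0.64, -0.6, -0.0], [0.67, -0.56, -0.0], [0.7, -0.52, -0.0], [0.72, -0.48, -0.0], [0.75, -0.45, -0.0]] tw [-0.63, -0.63, -0.63, -0.63, -0.63]
dp [[0.72, 0.42, 0.04], [0.69, 0.46, 0.04], [0.66, 0.51, 0.04], [0.62, 0.55, 0.04], [0.58, 0.59, 0.04]] tw [-0.76, -0.76, -0.76, -0.76, -0.76]
dp [[0.54, 0.63, 0.04], [0.5, 0.66, 0.04], [0.45, 0.69, 0.04], [0.41, 0.72, 0.04], [0.36, 0.75, 0.04]] tw [-0.76, -0.76, -0.76, -0.76, -0.76]
dp [[0.31, 0.77, 0.04], [0.26, 0.79, 0.04], [0.2, 0.8, 0.04], [0.15, 0.82, 0.04], [0.09, 0.82, 0.04]] tw [-0.76, -0.76, -0.76, -0.76, -0.76]
dp [[0.04, 0.83, 0.04], [-0.02, 0.83, 0.04], [-0.07, 0.83, 0.04], [-0.12, 0.82, 0.04], [-0.18, 0.81, 0.04]] tw [-0.76, -0.76, -0.76, -0.76, -0.76]
```

Emit:
{"fn": "arm_command", "kwargs": {
  "gripper": [34,34,40,60,60],
  "dp": [
    [0,0,-0.92],
    [0,0,-0.92],
    [0,0,-0.92],
    [0,0,-0.92],
    [0,0,-0.92]
  ],
  "twist": [0,0,0,0,0]
}}

```text
time: 35.0
tool_pos: [640.1, -307.5, 141.2]
tcp_rot: [3.142, -0.0, 1.601]
contact_force: [0.6, 0.1, 0.4]
grip_width: 55.3
finger_force: 0.0
```

Emit:
{"fn": "arm_command", "kwargs": {
  "gripper": [60,60,60,60,60],
  "dp": [
    [0.45,-0.75,0],
    [0.49,-0.72,0],
    [0.53,-0.69,0],
    [0.57,-0.66,0],
    [0.6,-0.63,0]
  ],
  "twist": [-0.63,-0.63,-0.63,-0.63,-0.63]
}}

```text
time: 35.62
tool_pos: [544.6, -253.7, 140.6]
tcp_rot: [3.141, 0.0, 1.878]
contact_force: [-0.7, 1.1, 0.2]
grip_width: 60.0
finger_force: 0.0
```

Emit:
{"fn": "arm_command", "kwargs": {
  "gripper": [60,60,60,60,60],
  "dp": [
    [0.64,-0.6,0],
    [0.67,-0.56,0],
    [0.7,-0.52,0],
    [0.72,-0.48,0],
    [0.75,-0.45,0]
  ],
  "twist": [-0.63,-0.63,-0.63,-0.63,-0.63]
}}

```text
time: 36.25
tool_pos: [449.6, -200.3, 140.7]
tcp_rot: [3.141, 0.0, 2.153]
contact_force: [0.4, 0.1, 0.6]
grip_width: 60.2
finger_force: 0.0
```

Emit:
{"fn": "arm_command", "kwargs": {
  "gripper": [60,60,60,60,60],
  "dp": [
    [0.72,0.42,0.04],
    [0.69,0.46,0.04],
    [0.66,0.51,0.04],
    [0.62,0.55,0.04],
    [0.58,0.59,0.04]
  ],
  "twist": [-0.76,-0.76,-0.76,-0.76,-0.76]
}}

```text
time: 36.88
tool_pos: [445.1, -95.2, 135.4]
tcp_rot: [3.141, 0.0, 2.487]
contact_force: [-0.4, 0.2, 0.9]
grip_width: 60.1
finger_force: 0.0
```

Emit:
{"fn": "arm_command", "kwargs": {
  "gripper": [60,60,60,60,60],
  "dp": [
    [0.54,0.63,0.04],
    [0.5,0.66,0.04],
    [0.45,0.69,0.04],
    [0.41,0.72,0.04],
    [0.36,0.75,0.04]
  ],
  "twist": [-0.76,-0.76,-0.76,-0.76,-0.76]
}}

```text
time: 37.5
tool_pos: [439.4, 8.3, 130.4]
tcp_rot: [3.141, 0.0, 2.819]
contact_force: [0.1, 0.2, 0.4]
grip_width: 60.2
finger_force: 0.0
```

Emit:
{"fn": "arm_command", "kwargs": {
  "gripper": [60,60,60,60,60],
  "dp": [
    [0.31,0.77,0.04],
    [0.26,0.79,0.04],
    [0.2,0.8,0.04],
    [0.15,0.82,0.04],
    [0.09,0.82,0.04]
  ],
  "twist": [-0.76,-0.76,-0.76,-0.76,-0.76]
}}

```text
time: 38.12
tool_pos: [433.6, 111.8, 125.4]
tcp_rot: [3.141, 0.0, -3.132]
contact_force: [0.0, 0.1, 0.2]
grip_width: 60.3
finger_force: 0.0
```

Emit:
{"fn": "arm_command", "kwargs": {
  "gripper": [60,60,60,60,60],
  "dp": [
    [0.04,0.83,0.04],
    [-0.02,0.83,0.04],
    [-0.07,0.83,0.04],
    [-0.12,0.82,0.04],
    [-0.18,0.81,0.04]
  ],
  "twist": [-0.76,-0.76,-0.76,-0.76,-0.76]
}}

```text
time: 38.75
tool_pos: [427.9, 215.6, 120.4]
tcp_rot: [3.141, 0.0, -2.801]
contact_force: [0.5, -0.1, -0.2]
grip_width: 59.6
finger_force: 0.0
```

```bash
python3 snap.py w15
python3 - <<'E'
from h import *
import pickle
o=pickle.load(open('pics/w15.pkl','rb'));im=cv2.imread('pics/w15.png')
for c in blobs(im,(15,110,60),(34,255,255),100):
    r=cv2.minAreaRect(c);b=cv2.boxPoints(r);print(np.round(b).tolist(),np.round(onz("wrist",b,6,o)[:,:2]).tolist())
hsv=cv2.cvtColor(im,cv2.COLOR_BGR2HSV);m=cv2.inRange(hsv,(15,110,60),(34,255,255))
for r in range(150,250,6): print(r,''.join('Y' if m[r,c] and hsv[r,c,2]>150 else 'y' if m[r,c] else '.' for c in range(200,320,2)))
cv2.imwrite('pics/t15.png',capture('top')[:,:,::-1])
E
```

```text
38.75 [427.9 215.6 120.4] [ 3.141  0.    -2.801] [ 0.5 -0.1 -0.2] 59.59529495351809 0.0
[[184.0, 302.0], [450.0, 285.0], [450.0, 297.0], [185.0, 315.0]] [[575.0, 182.0], [458.0, 489.0], [475.0, 505.0], [593.0, 187.0]]
[[352.0, 240.0], [368.0, 240.0], [370.0, 286.0], [353.0, 286.0]] [[442.0, 326.0], [436.0, 344.0], [487.0, 374.0], [493.0, 354.0]]
[[142.0, 286.0], [144.0, 240.0], [160.0, 240.0], [159.0, 286.0]] [[573.0, 131.0], [515.0, 122.0], [508.0, 140.0], [565.0, 150.0]]
[[233.0, 198.0], [270.0, 198.0], [270.0, 252.0], [233.0, 252.0]] [[440.0, 197.0], [428.0, 230.0], [481.0, 250.0], [494.0, 215.0]]
[[404.0, 160.0], [422.0, 153.0], [444.0, 203.0], [426.0, 211.0]] [[346.0, 345.0], [330.0, 362.0], [369.0, 416.0], [385.0, 396.0]]
150 ............................................................
156 ............................................................
162 ............................................................
168 ............................................................
174 ............................................................
180 ............................................................
186 ............................................................
192 ............................................................
198 ...............................yyy..........................
204 ..................yyyyyyyyYYYYYYYYY.........................
210 .................YYYYYYYYYYYYYYYYYYY........................
216 ..................YYYYYYYYYYYYYYYYYY........................
222 ..................YYYYYYYy..YYYYYYYY........................
228 ..................YYYYYYYYYYYYYYYYY.........................
234 ..................YYYYYYYYYYYYYYYYY.........................
240 ..................YYYYYYYYYYYYYYYYY.........................
246 ...................YYYYYYYYYYYYYYYYY........................
```

Run:
```python
from h import *
plan([(438.7,214.7,50,.341-np.pi,5),(438.7,214.7,3,None,5)],0)
for k in("top0","t15"):
    hsv=cv2.cvtColor(cv2.imread(f'pics/{k}.png'),cv2.COLOR_BGR2HSV)
    print(k)
    for c in(240,255,265,275): print(c,[(r,int(hsv[r,c,2]),int(hsv[r,c,1])) for r in range(182,206,1)])
    for r in(150,165,180,188): print(r,[(c,int(hsv[r,c,2])) for c in range(280,302)])
```

```text
max 0.57 0.0 end [438.7 214.6   3.1] -2.801
dp [[-0.08, -0.04, 0.56], [-0.08, -0.04, 0.56], [-0.08, -0.04, 0.56], [-0.08, -0.04, 0.57], [-0.07, -0.04, 0.56]] tw [-0.0, -0.0, -0.0, -0.0, -0.0]
dp [[-0.0, 0.0, 0.38], [-0.0, 0.0, 0.38], [-0.0, 0.0, 0.37], [-0.0, 0.0, 0.38], [-0.0, 0.0, 0.37]] tw [-0.0, -0.0, -0.0, -0.0, -0.0]
top0
240 [(182, 119, 15), (183, 115, 9), (184, 129, 8), (185, 140, 11), (186, 131, 8), (187, 120, 13), (188, 117, 9), (189, 115, 11), (190, 115, 11), (191, 99, 8), (192, 74, 14), (193, 78, 29), (194, 103, 37), (195, 126, 36), (196, 134, 36), (197, 137, 28), (198, 158, 5), (199, 182, 8), (200, 186, 12), (201, 185, 12), (202, 183, 8), (203, 183, 11), (204, 184, 12), (205, 185, 14)]
255 [(182, 116, 11), (183, 115, 9), (184, 118, 13), (185, 115, 11), (186, 116, 11), (187, 116, 13), (188, 117, 13), (189, 118, 13), (190, 117, 11), (191, 118, 11), (192, 115, 11), (193, 102, 10), (194, 76, 10), (195, 75, 31), (196, 102, 35), (197, 124, 33), (198, 133, 33), (199, 138, 28), (200, 156, 3), (201, 180, 9), (202, 186, 12), (203, 183, 11), (204, 183, 11), (205, 186, 12)]
265 [(18
[... 3697 characters left out ...]
46), (288, 92), (289, 116), (290, 113), (291, 131), (292, 171), (293, 186), (294, 190), (295, 193), (296, 191), (297, 176), (298, 119), (299, 114), (300, 117), (301, 114)]
180 [(280, 104), (281, 102), (282, 86), (283, 73), (284, 64), (285, 90), (286, 110), (287, 119), (288, 110), (289, 141), (290, 177), (291, 191), (292, 194), (293, 198), (294, 193), (295, 155), (296, 112), (297, 89), (298, 87), (299, 89), (300, 81), (301, 79)]
188 [(280, 170), (281, 182), (282, 181), (283, 168), (284, 139), (285, 127), (286, 118), (287, 111), (288, 161), (289, 185), (290, 190), (291, 195), (292, 198), (293, 195), (294, 193), (295, 193), (296, 193), (297, 195), (298, 194), (299, 195), (300, 197), (301, 196)]
```

Emit:
{"fn": "arm_command", "kwargs": {
  "gripper": [60,60,60,60,60],
  "dp": [
    [-0.08,-0.04,0.56],
    [-0.08,-0.04,0.56],
    [-0.08,-0.04,0.56],
    [-0.08,-0.04,0.57],
    [-0.07,-0.04,0.56]
  ],
  "twist": [0,0,0,0,0]
}}

```text
time: 39.48
tool_pos: [439.2, 211.8, 49.1]
tcp_rot: [3.142, -0.0, -2.806]
contact_force: [0.8, -0.4, -0.2]
grip_width: 60.1
finger_force: 0.0
```

Emit:
{"fn": "arm_command", "kwargs": {
  "gripper": [60,60,60,60,60],
  "dp": [
    [0,0,0.38],
    [0,0,0.38],
    [0,0,0.37],
    [0,0,0.38],
    [0,0,0.37]
  ],
  "twist": [0,0,0,0,0]
}}

```text
time: 40.1
tool_pos: [439.1, 212.2, 2.7]
tcp_rot: [3.142, 0.0, -2.806]
contact_force: [-0.2, 0.3, -0.9]
grip_width: 59.9
finger_force: 0.0
```

Emit:
{"fn": "arm_command", "kwargs": {
  "gripper": [20,20,20,20,20],
  "dp": [
    [0,0,0],
    [0,0,0],
    [0,0,0],
    [0,0,0],
    [0,0,0]
  ],
  "twist": [0,0,0,0,0]
}}

```text
time: 40.72
tool_pos: [439.3, 212.2, 3.5]
tcp_rot: [3.142, 0.001, -2.806]
contact_force: [-0.1, 0.0, 2.3]
grip_width: 35.4
finger_force: 30.0
```

```bash
python3 - <<'E'
from h import *
def run(front,right,zf,zr):
    F=np.array([onz("top",p,z)[0,:2] for p,z in zip(front,zf)]);Rr=np.array([onz("top",p,zr)[0,:2] for p in right])
    pf=np.polyfit(F[:,1],F[:,0],1);pr=np.polyfit(Rr[:,0],Rr[:,1],1)
    A=np.array([[1,-pf[0]],[-pr[0],1]]);c=np.linalg.solve(A,[pf[1],pr[1]])
    yawF=-np.arctan(pf[0]);yawR=np.arctan(pr[0]);print("corner",c,"yaw front",yawF,"side",yawR)
    y=(yawF+yawR)/2;R2=np.array([[np.cos(y),-np.sin(y)],[np.sin(y),np.cos(y)]])
    print("foot",c+R2@[35,20],"lift edge",c+R2@[110,0]);return c,y
cols=[240,255,265,275]
run([(c,r) for c,r in zip(cols,(191.3,193.7,195.3,196.8))],[(293.9,150),(291.5,165),(289.3,180),(287.9,188)],[51,52,53,54],54.5)
run([(c,r) for c,r in zip(cols,(191.1,193.2,194.9,196))],[(293.9,150),(291.9,165),(289.9,180),(288.9,188)],[51,49,47,46],45)
E
python3 snap.py w16
```

```text
corner [528.94070019 -86.89945965] yaw front -0.13967614741816 side -0.13484659245169292
foot [566.34812075 -71.87664745] lift edge [ 637.90608852 -101.95084319]
corner [533.30427575 -91.18670663] yaw front -0.11097202703462941 side -0.11203259191620754
foot [570.31235581 -75.20540473] lift edge [ 642.62118184 -103.4265613 ]
40.73 [439.3 212.2   3.5] [ 3.142e+00  1.000e-03 -2.806e+00] [-0.1  0.   2.3] 35.40775422135901 30.00029694288969
```

Run:
```python
from h import *
for c in blobs(cv2.imread('pics/top0.png'),(80,80,30),(100,255,200),60):
    (x,y),r=cv2.minEnclosingCircle(c);print("tin",onz("top",(x,y),22)[0],r*3.1)
plan([(439.3,212.2,50,None,3),(437.4,-55.2,50,np.pi-.137,17),(437.4,-55.2,4.5,None,5),(504.8,-64.5,4.5,None,10)],0)
```

```text
tin [366.50299093  35.16630754  22.        ] 22.744282817840578
max 0.63 0.32 end [504.8 -64.6   4.5] -3.281
dp [[0.0, 0.0, -0.62], [0.0, 0.0, -0.62], [0.0, 0.0, -0.62], [0.21, -0.59, 0.0], [0.2, -0.6, 0.0]] tw [-0.0, -0.0, -0.0, 0.32, 0.32]
dp [[0.18, -0.6, 0.0], [0.16, -0.61, 0.0], [0.14, -0.61, 0.0], [0.13, -0.62, 0.0], [0.11, -0.62, 0.0]] tw [0.32, 0.32, 0.32, 0.32, 0.32]
dp [[0.09, -0.62, 0.0], [0.07, -0.62, 0.0], [0.06, -0.63, 0.0], [0.04, -0.63, 0.0], [0.02, -0.63, 0.0]] tw [0.32, 0.32, 0.32, 0.32, 0.32]
dp [[0.01, -0.63, 0.0], [-0.01, -0.63, 0.0], [-0.03, -0.63, 0.0], [-0.05, -0.63, 0.0], [-0.07, -0.62, 0.0]] tw [0.32, 0.32, 0.32, 0.32, 0.32]
dp [[0.0, -0.0, 0.36], [0.0, -0.0, 0.37], [0.0, -0.0, 0.36], [0.0, -0.0, 0.37], [0.0, -0.0, 0.36]] tw [-0.0, -0.0, -0.0, -0.0, -0.0]
dp [[-0.27, 0.0, 0.0], [-0.27, 0.0, 0.0], [-0.27, 0.0, 0.0], [-0.27, 0.0, 0.0], [-0.27, 0.0, 0.0]] tw [-0.0, -0.0, -0.0, -0.0, -0.0]
dp [[-0.27, 0.0, 0.0], [-0.27, 0.0, 0.0], [-0.28, 0.0, 0.0], [-0.27, 0.0, 0.0], [-0.28, 0.0, 0.0]] tw [-0.0, -0.0, -0.0, -0.0, -0.0]
```

Emit:
{"fn": "arm_command", "kwargs": {
  "gripper": [20,20,20,20,20],
  "dp": [
    [0,0,-0.62],
    [0,0,-0.62],
    [0,0,-0.62],
    [0.21,-0.59,0],
    [0.2,-0.6,0]
  ],
  "twist": [0,0,0,0.32,0.32]
}}

```text
time: 41.4
tool_pos: [438.4, 179.5, 49.6]
tcp_rot: [-3.142, -0.0, -2.863]
contact_force: [0.7, -0.3, -1.3]
grip_width: 35.4
finger_force: 30.0
```

Emit:
{"fn": "arm_command", "kwargs": {
  "gripper": [20,20,20,20,20],
  "dp": [
    [0.18,-0.6,0],
    [0.16,-0.61,0],
    [0.14,-0.61,0],
    [0.13,-0.62,0],
    [0.11,-0.62,0]
  ],
  "twist": [0.32,0.32,0.32,0.32,0.32]
}}

```text
time: 42.02
tool_pos: [438.2, 100.9, 49.7]
tcp_rot: [3.142, 0.0, -3.003]
contact_force: [0.6, 0.7, -1.2]
grip_width: 35.4
finger_force: 30.0
```

Emit:
{"fn": "arm_command", "kwargs": {
  "gripper": [20,20,20,20,20],
  "dp": [
    [0.09,-0.62,0],
    [0.07,-0.62,0],
    [0.06,-0.63,0],
    [0.04,-0.63,0],
    [0.02,-0.63,0]
  ],
  "twist": [0.32,0.32,0.32,0.32,0.32]
}}

```text
time: 42.65
tool_pos: [437.8, 22.3, 49.7]
tcp_rot: [3.142, 0.0, 3.14]
contact_force: [0.0, -0.7, -1.5]
grip_width: 35.6
finger_force: 30.0
```

Emit:
{"fn": "arm_command", "kwargs": {
  "gripper": [20,20,20,20,20],
  "dp": [
    [0.01,-0.63,0],
    [-0.01,-0.63,0],
    [-0.03,-0.63,0],
    [-0.05,-0.63,0],
    [-0.07,-0.62,0]
  ],
  "twist": [0.32,0.32,0.32,0.32,0.32]
}}

```text
time: 43.28
tool_pos: [437.2, -56.4, 49.7]
tcp_rot: [3.142, 0.0, 3.001]
contact_force: [1.3, 0.6, -0.5]
grip_width: 35.6
finger_force: 30.0
```

Run:
```python
from h import *
plan([(437.4,-55.2,20,np.pi-.137,3),(437.4,-55.2,4.2,None,2)],0)
im=capture('top')[:,:,::-1].copy();cv2.imwrite('pics/t17.png',im)
for c in blobs(im,(17,110,60),(32,255,255),20):
    r=cv2.minAreaRect(c);w=onz("top",cv2.boxPoints(r),50)
    if 350<w[:,0].mean()<600 and abs(w[:,1].mean())<150: print(r,np.round(w[:,:2]).tolist())
```

```text
max 0.4 0.01 end [437.4 -55.1   4.2] 3.003
dp [[0.0, 0.02, 0.4], [0.0, 0.01, 0.39], [0.0, 0.02, 0.4], [0.0, -0.0, 0.32], [0.0, -0.0, 0.31]] tw [-0.01, -0.01, -0.01, -0.0, -0.0]
```

Emit:
{"fn": "arm_command", "kwargs": {
  "gripper": [20,20,20,20,20],
  "dp": [
    [0,0.02,0.4],
    [0,0.01,0.39],
    [0,0.02,0.4],
    [0,0,0.32],
    [0,0,0.31]
  ],
  "twist": [0,0,0,0,0]
}}

```text
time: 43.95
tool_pos: [437.4, -53.8, 3.5]
tcp_rot: [3.141, -0.0, 3.003]
contact_force: [-0.7, 0.3, 0.1]
grip_width: 35.5
finger_force: 30.0
```

Run:
```python
from h import *
o=get_obs();print(o["tool_pos"],o["contact_force"])
im=capture('top')[:,:,::-1].copy();cv2.imwrite('pics/t18.png',im);hsv=cv2.cvtColor(im,cv2.COLOR_BGR2HSV);m=cv2.inRange(hsv,(16,90,60),(34,255,255))
ys,xs=np.where(m[195:240,255:300]);print(len(xs)); 
if len(xs)>5:
    p=np.c_[xs+255,ys+195]; w=onz("top",p,6)[:,:2]; print(w.min(0),w.max(0)); 
    top=p[p[:,1]<=np.percentile(p[:,1],25)]; print("front mid",onz("top",top.mean(0),6))
```

```text
[437.36373581 -53.83120608   3.53929639] [-0.73203517  0.26132992  0.13665217]
0
```

Emit:
{"fn": "arm_command", "kwargs": {
  "gripper": [20,20,20,20,20],
  "dp": [
    [-0.27,0,0],
    [-0.27,0,0],
    [-0.27,0,0],
    [-0.27,0,0],
    [-0.27,0,0]
  ],
  "twist": [0,0,0,0,0]
}}

```text
time: 44.62
tool_pos: [471.4, -58.8, 4.2]
tcp_rot: [3.142, 0.0, 3.003]
contact_force: [-0.0, -0.6, -0.8]
grip_width: 35.7
finger_force: 30.0
```

Emit:
{"fn": "arm_command", "kwargs": {
  "gripper": [20,20,20,20,20],
  "dp": [
    [-0.27,-0.02,0],
    [-0.27,-0.02,0],
    [-0.27,0,0],
    [-0.27,0,0],
    [-0.27,0,0]
  ],
  "twist": [0,0,0,0,0]
}}

```text
time: 45.25
tool_pos: [504.6, -64.4, 4.2]
tcp_rot: [3.141, -0.0, 3.003]
contact_force: [-0.9, 0.0, 0.0]
grip_width: 35.5
finger_force: 30.0
```

```bash
python3 f.py; python3 snap.py w19
```

```text
[505.  -64.6   4.3] [-0.01 -0.2  -0.47  0.01  0.03  0.02] 45.35
45.4 [504.4 -64.4   4.1] [3.142 0.    3.003] [ 0.6 -0.   0. ] 35.56081258613582 29.999930150806904
```

Run:
```python
from h import *
plan([(490,-62,140,None,6),(455,-190,140,2.3,9),(640.2,-307.5,130,1.601,10),(640.2,-307.5,24.5,None,5)],0)
```

```text
max 0.91 0.89 end [ 640.3 -307.5   24.6] 1.597
dp [[0.09, 0.0, -0.91], [0.1, 0.0, -0.91], [0.09, 0.0, -0.9], [0.1, 0.01, -0.91], [0.09, 0.0, -0.9]] tw [-0.0, -0.0, -0.0, -0.0, -0.0]
dp [[0.1, 0.01, -0.91], [0.08, -0.59, 0.0], [0.03, -0.59, 0.0], [-0.02, -0.59, 0.0], [-0.06, -0.59, 0.0]] tw [-0.0, 0.89, 0.89, 0.89, 0.89]
dp [[-0.11, -0.58, 0.0], [-0.15, -0.57, 0.0], [-0.2, -0.55, 0.0], [-0.24, -0.54, 0.0], [-0.28, -0.52, 0.0]] tw [0.89, 0.89, 0.89, 0.89, 0.89]
dp [[-0.84, 0.24, 0.04], [-0.83, 0.29, 0.04], [-0.8, 0.35, 0.04], [-0.78, 0.41, 0.04], [-0.74, 0.46, 0.04]] tw [0.81, 0.81, 0.81, 0.81, 0.81]
dp [[-0.71, 0.52, 0.04], [-0.67, 0.56, 0.04], [-0.63, 0.61, 0.04], [-0.59, 0.65, 0.04], [-0.54, 0.7, 0.04]] tw [0.81, 0.81, 0.81, 0.81, 0.81]
dp [[-0.0, -0.0, 0.84], [-0.0, -0.0, 0.85], [-0.0, -0.0, 0.84], [-0.0, -0.0, 0.85], [-0.0, -0.0, 0.84]] tw [-0.0, -0.0, -0.0, -0.0, -0.0]
```

Emit:
{"fn": "arm_command", "kwargs": {
  "gripper": [45,55,55,55,55],
  "dp": [
    [0,0,0],
    [0,0,0],
    [0,0,-0.3],
    [0,0,-0.6],
    [0,0,-0.6]
  ],
  "twist": [0,0,0,0,0]
}}

```text
time: 46.08
tool_pos: [504.4, -64.5, 43.1]
tcp_rot: [-3.142, 0.001, 3.003]
contact_force: [0.5, -1.1, -0.1]
grip_width: 55.2
finger_force: 0.0
```

Run:
```python
from h import *
plan([(490,-62,140,None,5),(455,-190,140,2.3,10),(640.2,-307.5,130,1.601,10),(640.2,-307.5,24.5,None,5)],0)
```

```text
max 0.85 0.81 end [ 640.1 -307.5   24.4] 1.598
dp [[0.12, 0.0, -0.77], [0.12, 0.0, -0.78], [0.11, 0.01, -0.77], [0.12, 0.0, -0.78], [0.11, 0.01, -0.77]] tw [-0.0, -0.0, -0.0, -0.0, -0.0]
dp [[0.07, -0.53, -0.0], [0.03, -0.53, -0.0], [-0.01, -0.53, -0.0], [-0.04, -0.53, -0.0], [-0.08, -0.52, -0.0]] tw [0.81, 0.81, 0.81, 0.81, 0.81]
dp [[-0.12, -0.52, -0.0], [-0.15, -0.51, -0.0], [-0.19, -0.49, -0.0], [-0.23, -0.48, -0.0], [-0.26, -0.47, -0.0]] tw [0.81, 0.81, 0.81, 0.81, 0.81]
dp [[-0.84, 0.24, 0.04], [-0.82, 0.3, 0.04], [-0.8, 0.36, 0.04], [-0.77, 0.41, 0.04], [-0.74, 0.47, 0.04]] tw [0.8, 0.8, 0.8, 0.8, 0.8]
dp [[-0.71, 0.52, 0.04], [-0.67, 0.57, 0.04], [-0.63, 0.61, 0.04], [-0.59, 0.65, 0.04], [-0.55, 0.69, 0.04]] tw [0.8, 0.8, 0.8, 0.8, 0.8]
dp [[0.0, 0.0, 0.84], [0.0, 0.0, 0.84], [0.0, 0.0, 0.85], [0.0, 0.0, 0.84], [0.0, 0.0, 0.85]] tw [-0.0, -0.0, -0.0, -0.0, -0.0]
```

Emit:
{"fn": "arm_command", "kwargs": {
  "gripper": [55,55,55,55,55],
  "dp": [
    [0.12,0,-0.77],
    [0.12,0,-0.78],
    [0.11,0,-0.77],
    [0.12,0,-0.78],
    [0.11,0,-0.77]
  ],
  "twist": [0,0,0,0,0]
}}

```text
time: 46.7
tool_pos: [489.7, -62.4, 140.3]
tcp_rot: [-3.141, 0.001, 3.003]
contact_force: [0.2, -0.2, 0.4]
grip_width: 55.1
finger_force: 0.0
```

Emit:
{"fn": "arm_command", "kwargs": {
  "gripper": [55,55,55,55,55],
  "dp": [
    [0.07,-0.53,0],
    [0.03,-0.53,0],
    [-0.01,-0.53,0],
    [-0.04,-0.53,0],
    [-0.08,-0.52,0]
  ],
  "twist": [0.81,0.81,0.81,0.81,0.81]
}}

```text
time: 47.32
tool_pos: [472.1, -126.8, 139.7]
tcp_rot: [3.141, 0.001, 2.647]
contact_force: [-0.1, 0.3, 0.2]
grip_width: 54.4
finger_force: 0.0
```

Emit:
{"fn": "arm_command", "kwargs": {
  "gripper": [55,55,55,55,55],
  "dp": [
    [-0.12,-0.52,0],
    [-0.15,-0.51,0],
    [-0.19,-0.49,0],
    [-0.23,-0.48,0],
    [-0.26,-0.47,0]
  ],
  "twist": [0.81,0.81,0.81,0.81,0.81]
}}

```text
time: 47.95
tool_pos: [454.6, -190.9, 139.6]
tcp_rot: [3.141, 0.001, 2.293]
contact_force: [0.4, -0.4, -0.7]
grip_width: 55.3
finger_force: 0.0
```

```bash
python3 snap.py w20
python3 - <<'E'
from h import *
import pickle
for n in("top","scene","wrist"):
    im=capture(n)[:,:,::-1].copy() if n!="wrist" else cv2.imread('pics/w20.png');o=pickle.load(open('pics/w20.pkl','rb')) if n=="wrist" else None
    cv2.imwrite(f'pics/{n}20.png',im)
    for c in blobs(im,(16,90,60),(34,255,255),8):
        r=cv2.minAreaRect(c);w=onz(n,cv2.boxPoints(r),12,o)[:,:2]
        if 470<w[:,0].mean()<600 and -150<w[:,1].mean()<0: print(n,np.round(r[0],1),np.round(r[1],1),np.round(w).tolist())
print("expected tail top",np.round(proj("top",[(504.5,-64.4,12)]),1),np.round(proj("scene",[(504.5,-64.4,12)]),1))
E
python3 df.py 21|tail -1
```

```text
47.95 [ 454.6 -190.9  139.6] [3.141e+00 1.000e-03 2.293e+00] [ 0.4 -0.4 -0.7] 55.31395302940466 0.0
top [279.2 204.7] [10.7 11. ] [[500.0, -47.0], [536.0, -51.0], [533.0, -85.0], [497.0, -81.0]]
scene [258.3 205.9] [11.4 12. ] [[510.0, -42.0], [545.0, -57.0], [524.0, -94.0], [489.0, -78.0]]
wrist [395.5 156.9] [78.6 36.7] [[493.0, -84.0], [501.0, -45.0], [592.0, -50.0], [582.0, -93.0]]
expected tail top [[278.6 208.4]] [[254.7 207.6]]
edger px shift ((-1.736220259828002, 0.297701776293799), 0.9499792178471883)
```

Emit:
{"fn": "arm_command", "kwargs": {
  "gripper": [55,55,55,55,55],
  "dp": [
    [-0.84,0.24,0.04],
    [-0.82,0.3,0.04],
    [-0.8,0.36,0.04],
    [-0.77,0.41,0.04],
    [-0.74,0.47,0.04]
  ],
  "twist": [0.8,0.8,0.8,0.8,0.8]
}}

```text
time: 48.82
tool_pos: [547.8, -248.5, 133.6]
tcp_rot: [3.142, -0.0, 1.946]
contact_force: [0.2, -0.7, 0.0]
grip_width: 54.9
finger_force: 0.0
```

Emit:
{"fn": "arm_command", "kwargs": {
  "gripper": [55,55,55,55,55],
  "dp": [
    [-0.71,0.52,0.04],
    [-0.67,0.57,0.04],
    [-0.63,0.61,0.04],
    [-0.59,0.65,0.04],
    [-0.55,0.69,0.04]
  ],
  "twist": [0.8,0.8,0.8,0.8,0.8]
}}

```text
time: 49.45
tool_pos: [640.6, -307.4, 128.5]
tcp_rot: [-3.141, -0.0, 1.597]
contact_force: [0.7, -0.1, -0.3]
grip_width: 55.2
finger_force: 0.0
```

Run:
```python
from h import *
plan([(640.2,-306.5,100,1.601,3),(640.2,-306.5,23,None,7)],0)
```

```text
max 0.44 0.01 end [ 640.3 -306.6   23. ] 1.6
dp [[0.01, -0.0, 0.38], [0.01, -0.01, 0.38], [0.01, -0.0, 0.38], [0.0, -0.0, 0.44], [0.0, -0.0, 0.44]] tw [-0.01, -0.01, -0.01, -0.0, -0.0]
dp [[0.0, -0.0, 0.44], [0.0, -0.0, 0.44], [0.0, -0.0, 0.44], [0.0, -0.0, 0.44], [0.0, -0.0, 0.44]] tw [-0.0, -0.0, -0.0, -0.0, -0.0]
```

Emit:
{"fn": "arm_command", "kwargs": {
  "gripper": [55,55,55,55,55],
  "dp": [
    [0,0,0.38],
    [0.01,-0.01,0.38],
    [0.01,0,0.38],
    [0,0,0.44],
    [0,0,0.44]
  ],
  "twist": [0,0,0,0,0]
}}

```text
time: 50.08
tool_pos: [639.3, -307.3, 77.3]
tcp_rot: [-3.142, -0.0, 1.598]
contact_force: [-0.5, -0.2, -0.2]
grip_width: 55.3
finger_force: 0.0
```

Emit:
{"fn": "arm_command", "kwargs": {
  "gripper": [55,55,50,40,30],
  "dp": [
    [0,0,0.44],
    [0,0,0.44],
    [0,0,0.44],
    [0,0,0.44],
    [0,0,0.44]
  ],
  "twist": [0,0,0,0,0]
}}

```text
time: 50.7
tool_pos: [639.5, -307.5, 22.2]
tcp_rot: [3.142, -0.0, 1.598]
contact_force: [0.7, 0.5, 0.1]
grip_width: 34.5
finger_force: 0.0
```

Emit:
{"fn": "arm_command", "kwargs": {
  "gripper": [20,10,10,10,10],
  "dp": [
    [0,0,0],
    [0,0,0],
    [0,0,0],
    [0,0,0.1],
    [0,0,0.1]
  ],
  "twist": [0,0,0,0,0]
}}

```text
time: 51.32
tool_pos: [639.7, -307.4, 19.9]
tcp_rot: [3.141, 0.0, 1.598]
contact_force: [-4.6, 3.4, 10.8]
grip_width: 17.6
finger_force: 30.0
```

```bash
python3 sx.py
```

```text
grip stand [  30.  -165.9] [ 639.7 -307.4   19.9] [3.141 0.    1.598] [-4.6  3.4 10.8] [0.58 0.83 0.4 ]
```

Emit:
{"fn": "arm_command", "kwargs": {
  "gripper": [10,10,10,10,10],
  "dp": [
    [0,0,0.08],
    [0,0,0],
    [0,-0.18,0],
    [0,-0.2,0],
    [0,-0.2,0]
  ],
  "twist": [0,0,0.3,0.33,0.33]
}}

```text
time: 51.95
tool_pos: [626.6, -307.8, 18.7]
tcp_rot: [3.137, 0.002, 1.514]
contact_force: [-0.7, 0.4, 8.5]
grip_width: 18.2
finger_force: 30.3
```

```bash
python3 sx.py
```

```text
grip stand [  17.  -168.1] [ 626.6 -307.8   18.7] [3.137e+00 2.000e-03 1.514e+00] [-0.7  0.4  8.5] [ 0.34 -0.04  0.52]
```

Emit:
{"fn": "arm_command", "kwargs": {
  "gripper": [10,10,10,10,10],
  "dp": [
    [0,-0.2,0],
    [0,-0.2,0],
    [0,-0.2,0],
    [0,-0.2,0],
    [0,-0.14,0]
  ],
  "twist": [0.25,0.25,0.25,0.25,0]
}}

```text
time: 52.58
tool_pos: [604.0, -306.4, 19.2]
tcp_rot: [3.134, 0.002, 1.426]
contact_force: [3.1, -0.1, 8.9]
grip_width: 18.0
finger_force: 29.9
```

```bash
python3 sx.py
```

```text
grip stand [  -5.5 -169.8] [ 604.  -306.4   19.2] [3.134e+00 2.000e-03 1.426e+00] [ 3.1 -0.1  8.9] [ 0.13 -0.59 -0.09]
```

Emit:
{"fn": "arm_command", "kwargs": {
  "gripper": [10,10,10,10,10],
  "dp": [
    [0,0,-0.24],
    [0,0,-0.24],
    [0.01,0,-0.24],
    [0.02,0,-0.24],
    [0.03,0,-0.24]
  ],
  "twist": [0,0,0,0,0]
}}

```text
time: 53.2
tool_pos: [601.1, -303.1, 45.1]
tcp_rot: [-3.139, -0.001, 1.426]
contact_force: [1.8, 0.4, -4.1]
grip_width: 17.7
finger_force: 30.0
```

```bash
python3 sx.py; python3 df.py 22|tail -1
```

```text
grip stand [  -8.9 -167. ] [ 601.1 -303.1   45.1] [-3.139e+00 -1.000e-03  1.426e+00] [ 1.8  0.4 -4.1] [-0.39 -0.09 -0.11]
edger px shift ((-0.6246970604547855, -0.5183008143795362), 0.87785764336586)
```

Emit:
{"fn": "arm_command", "kwargs": {
  "gripper": [10,10,10,10,10],
  "dp": [
    [-0.2,0,-0.08],
    [-0.5,0,-0.1],
    [-0.7,0,-0.1],
    [-0.7,0,-0.1],
    [-0.7,0,-0.1]
  ],
  "twist": [0,0,0,0,0]
}}

```text
time: 53.92
tool_pos: [591.2, -374.8, 58.1]
tcp_rot: [-3.142, 0.0, 1.426]
contact_force: [0.6, -0.0, -4.1]
grip_width: 17.7
finger_force: 30.0
```

```bash
python3 sx.py; python3 df.py 23|tail -1
```

```text
grip stand [  -8.7 -239.3] [ 591.2 -374.8   58.1] [-3.142  0.     1.426] [ 0.6 -0.  -4.1] [-0.19  0.1   0.03]
edger px shift ((-0.6334473688497937, -0.44587745028313464), 0.8772076544662316)
```

Run:
```python
from h import *
plan([(591,-376,105,None,3),(445,-335,100,1.85,12),(445,-335,6,None,10)],0)
```

```text
max 0.63 0.41 end [ 445.1 -335.1    6. ] 1.853
dp [[-0.0, -0.0, -0.62], [-0.0, -0.0, -0.62], [-0.0, -0.0, -0.63], [0.06, -0.5, 0.02], [0.08, -0.5, 0.02]] tw [-0.0, -0.0, -0.0, -0.41, -0.41]
dp [[0.1, -0.5, 0.02], [0.12, -0.49, 0.02], [0.14, -0.49, 0.02], [0.15, -0.48, 0.01], [0.17, -0.48, 0.02]] tw [-0.41, -0.41, -0.41, -0.41, -0.41]
dp [[0.19, -0.47, 0.01], [0.2, -0.46, 0.02], [0.22, -0.46, 0.01], [0.23, -0.45, 0.02], [0.25, -0.43, 0.01]] tw [-0.41, -0.41, -0.41, -0.41, -0.41]
dp [[0.0, -0.0, 0.38], [0.0, -0.0, 0.38], [0.0, -0.0, 0.38], [0.0, -0.0, 0.37], [0.0, -0.0, 0.38]] tw [-0.0, -0.0, -0.0, -0.0, -0.0]
dp [[0.0, -0.0, 0.37], [0.0, -0.0, 0.38], [0.0, -0.0, 0.37], [0.0, -0.0, 0.38], [0.0, -0.0, 0.37]] tw [-0.0, -0.0, -0.0, -0.0, -0.0]
```

Emit:
{"fn": "arm_command", "kwargs": {
  "gripper": [10,10,10,10,10],
  "dp": [
    [0,0,-0.62],
    [0,0,-0.62],
    [0,0,-0.63],
    [0.06,-0.5,0.02],
    [0.08,-0.5,0.02]
  ],
  "twist": [0,0,0,-0.41,-0.41]
}}

```text
time: 54.65
tool_pos: [567.7, -366.0, 105.3]
tcp_rot: [3.14, 0.001, 1.5]
contact_force: [0.2, 0.1, -3.3]
grip_width: 18.1
finger_force: 30.0
```

Emit:
{"fn": "arm_command", "kwargs": {
  "gripper": [10,10,10,10,10],
  "dp": [
    [0.1,-0.5,0.02],
    [0.12,-0.49,0.02],
    [0.14,-0.49,0.02],
    [0.15,-0.48,0.01],
    [0.17,-0.48,0.02]
  ],
  "twist": [-0.41,-0.41,-0.41,-0.41,-0.41]
}}

```text
time: 55.28
tool_pos: [506.5, -349.0, 102.9]
tcp_rot: [3.14, 0.001, 1.679]
contact_force: [-1.0, -0.7, -2.2]
grip_width: 17.8
finger_force: 30.0
```

Emit:
{"fn": "arm_command", "kwargs": {
  "gripper": [10,10,10,10,10],
  "dp": [
    [0.19,-0.47,0.01],
    [0.2,-0.46,0.02],
    [0.22,-0.46,0.01],
    [0.23,-0.45,0.02],
    [0.25,-0.43,0.01]
  ],
  "twist": [-0.41,-0.41,-0.41,-0.41,-0.41]
}}

```text
time: 55.9
tool_pos: [445.8, -332.3, 101.1]
tcp_rot: [3.141, 0.002, 1.858]
contact_force: [0.8, -0.2, -3.1]
grip_width: 18.1
finger_force: 30.0
```

Emit:
{"fn": "arm_command", "kwargs": {
  "gripper": [10,10,10,10,10],
  "dp": [
    [0,0,0.38],
    [0,0,0.38],
    [0,0,0.38],
    [0,0,0.37],
    [0,0,0.38]
  ],
  "twist": [0,0,0,0,0]
}}

```text
time: 56.52
tool_pos: [445.7, -332.4, 51.6]
tcp_rot: [-3.142, -0.0, 1.856]
contact_force: [0.1, 0.2, -2.6]
grip_width: 18.0
finger_force: 30.0
```

Emit:
{"fn": "arm_command", "kwargs": {
  "gripper": [10,10,10,10,10],
  "dp": [
    [0,0,0.37],
    [0,0,0.38],
    [0,0,0.37],
    [0,0,0.3],
    [0,0,0.25]
  ],
  "twist": [0,0,0,0,0]
}}

```text
time: 57.15
tool_pos: [445.8, -332.6, 10.4]
tcp_rot: [3.141, 0.0, 1.856]
contact_force: [0.5, -1.0, -1.7]
grip_width: 17.5
finger_force: 30.0
```

```bash
python3 sx.py; python3 df.py 24|tail -1
python3 - <<'E'
from h import *
im=cv2.imread('pics/t24.png');hsv=cv2.cvtColor(im,cv2.COLOR_BGR2HSV)
for c in(240,255,265): print(c,[int(hsv[r,c,2]) for r in range(186,200)])
for r in(150,165,180,188): print(r,[int(v) for v in hsv[r,284:297,2]])
E
```

```text
grip stand [-158.6 -217.7] [ 445.8 -332.6   10.4] [3.141 0.    1.856] [ 0.5 -1.  -1.7] [-0.05  0.06 -0.04]
edger px shift ((-0.6032920759462002, -0.5110555879050764), 0.9603396786583794)
240 [140, 131, 127, 123, 117, 106, 79, 84, 119, 141, 146, 152, 171, 199]
255 [125, 125, 129, 128, 133, 128, 120, 105, 78, 85, 124, 145, 148, 152]
265 [128, 127, 129, 128, 129, 130, 132, 127, 111, 78, 74, 102, 133, 146]
150 [112, 110, 100, 108, 111, 109, 107, 110, 106, 110, 169, 190, 194]
165 [50, 44, 43, 39, 80, 112, 117, 120, 169, 192, 197, 200, 199]
180 [111, 109, 108, 121, 121, 117, 170, 193, 196, 200, 198, 162, 115]
188 [144, 133, 129, 120, 118, 169, 192, 196, 201, 202, 202, 200, 200]
```

Run:
```python
from h import *
def g(k): return cv2.cvtColor(cv2.imread(f'pics/{k}.png'),cv2.COLOR_BGR2GRAY).astype(np.float32)
b=g('top0')
for k in('t21','t22','t24'):
    a=g(k);out=[]
    for (r0,r1,c0,c1) in((126,158,236,292),(174,194,232,290)):
        w=cv2.createHanningWindow((c1-c0,r1-r0),cv2.CV_32F);s,q=cv2.phaseCorrelate(b[r0:r1,c0:c1],a[r0:r1,c0:c1],w);out.append((np.round(s,2),round(q,2)))
    print(k,out)
b=g('scene0')
for k in('s21','s24'):
    a=g(k);out=[]
    for (r0,r1,c0,c1) in((118,158,255,318),(165,200,232,280)):
        w=cv2.createHanningWindow((c1-c0,r1-r0),cv2.CV_32F);s,q=cv2.phaseCorrelate(b[r0:r1,c0:c1],a[r0:r1,c0:c1],w);out.append((np.round(s,2),round(q,2)))
    print(k,out)
im=cv2.imread('pics/t24.png')
for c in blobs(im,(16,90,60),(34,255,255),8):
    w=onz("top",cv2.boxPoints(cv2.minAreaRect(c)),12)[:,:2]
    if 470<w[:,0].mean()<600 and -150<w[:,1].mean()<0: print(np.round(w).tolist())
```

```text
t21 [(array([-3.36, -0.11]), 0.85), (array([-1.25,  0.14]), 1.01)]
t22 [(array([-1.99,  0.49]), 0.8), (array([ 1.52, -0.35]), 0.66)]
t24 [(array([-1.95,  0.41]), 0.82), (array([ 0.22, -0.39]), 1.02)]
s21 [(array([-0.01, -0.48]), 0.35), (array([-0.99, -0.13]), 0.55)]
s24 [(array([-0.76, -1.78]), 1.08), (array([14.6 ,  8.73]), -0.03)]
[[538.0, -52.0], [539.0, -84.0], [513.0, -85.0], [512.0, -53.0]]
```

Emit:
{"fn": "arm_command", "kwargs": {
  "gripper": [10,10,10,10,25],
  "dp": [
    [0,0,0.15],
    [0,0,0.06],
    [0,0,0],
    [0,0,0],
    [0,0,0]
  ],
  "twist": [0,0,0,0,0]
}}

```text
time: 57.88
tool_pos: [445.7, -332.5, 5.6]
tcp_rot: [3.141, 0.0, 1.856]
contact_force: [0.9, -0.1, 0.2]
grip_width: 22.6
finger_force: 0.0
```

Emit:
{"fn": "arm_command", "kwargs": {
  "gripper": [40,50,50,50,50],
  "dp": [
    [0,0,0],
    [0,0,0],
    [0,0,-0.5],
    [0,0,-1],
    [0,0,-1]
  ],
  "twist": [0,0,0,0,0]
}}

```text
time: 58.5
tool_pos: [445.7, -332.5, 69.4]
tcp_rot: [3.141, 0.0, 1.856]
contact_force: [-0.8, 0.1, -0.4]
grip_width: 49.9
finger_force: 0.0
```

Run:
```python
from h import *
for n in("top","scene"):
    im=capture(n)[:,:,::-1].copy();cv2.imwrite(f'pics/{n}25.png',im)
    for k in(f'{n}20',f'{n}25'):
        j=cv2.imread(f'pics/{k}.png')
        for c in blobs(j,(14,80,50),(36,255,255),8):
            w=onz(n,cv2.boxPoints(cv2.minAreaRect(c)),6)[:,:2]
            if 470<w[:,0].mean()<600 and -150<w[:,1].mean()<0: print(k,np.round(w).tolist())
for k in("top20","top25"):
    h=cv2.cvtColor(cv2.imread(f'pics/{k}.png'),cv2.COLOR_BGR2HSV)
    for r in range(194,214): print(k[-2:],r,' '.join(f'{h[r,c,0]:3d}/{h[r,c,1]:3d}/{h[r,c,2]:3d}' for c in(275,278,281,284)))
im=cv2.imread('pics/top25.png')
for lo,hi in(((0,140,60),(7,255,255)),((173,140,60),(180,255,255))):
    for c in blobs(im,lo,hi,20): print("red",np.round(onz("top",cv2.boxPoints(cv2.minAreaRect(c)),18)[:,:2]).tolist())
```

```text
top20 [[502.0, -47.0], [537.0, -50.0], [534.0, -85.0], [498.0, -82.0]]
top25 [[501.0, -48.0], [542.0, -53.0], [539.0, -85.0], [497.0, -81.0]]
scene20 [[504.0, -42.0], [541.0, -38.0], [536.0, -85.0], [500.0, -88.0]]
20 194  40/ 12/125  36/ 10/129  30/  8/128  45/ 12/130
20 195  39/ 14/127  40/ 12/128  36/ 10/127  30/ 12/129
20 196  35/ 13/116  30/ 10/124  30/ 10/128  42/ 10/128
20 197  10/  8/ 92  36/ 12/108  40/ 13/118  38/  9/120
20 198  23/ 31/ 66  50/ 10/ 78  24/ 14/ 90  30/ 12/106
20 199  16/ 99/ 77  18/ 90/ 68  21/ 39/ 65  23/ 26/ 79
20 200  18/122/107  18/149/ 99  17/126/ 79  17/109/ 82
20 201  18/137/121  18/146/124  18/157/107  18/145/107
20 202  18/140/126  18/149/127  18/146/124  18/145/120
20 203  20/131/140  19/146/124  18/147/123  19/137/143
20 204  23/125/169  22/137/156  21/142/154  20/132/170
20 205  24/128/182  24/136/180  22/139/181  21/130/181
20 206  22/131/183  24/136/176  22/140/180  21/129/182
20 207  22/135/182  24/138/175  20/148/176  21/122/178
20 208  24/134/181  24/138/179  20/149/181  20/119/169
20 209  24/132/143  22/138/155  21/146/177  19/115/167
20 21
[... 683 characters left out ...]
61  22/139/156  19/142/135
25 203  24/123/186  24/131/177  24/133/175  22/131/162
25 204  24/124/191  24/128/181  24/132/181  23/125/185
25 205  24/126/190  24/134/187  24/136/187  24/121/186
25 206  22/134/185  23/138/181  24/131/183  24/113/173
25 207  22/134/186  23/137/181  23/123/151  23/ 91/140
25 208  24/135/185  24/131/167  18/ 84/115  18/ 58/101
25 209  24/137/143  23/108/127  17/ 50/101  14/ 52/ 94
25 210  21/112/ 73  18/ 63/106  14/ 50/103  16/ 45/ 96
25 211  12/ 51/ 65  17/ 46/110  14/ 46/110  14/ 48/100
25 212  16/ 43/100  16/ 45/118  16/ 49/114  19/ 52/103
25 213  18/ 51/116  16/ 45/118  17/ 47/114  14/ 49/109
red [[930.0, 421.0], [951.0, 412.0], [934.0, 383.0], [914.0, 392.0]]
```

```bash
python3 -c "
from plant import *
print(close_job())"
```

```text
the job is handed in; nothing more can be done
None
```

I handed the job in at about 59 s. By measurement the edger is off the bar, which lies clear on the worktop, and the shim is still under the short foot. I only inferred that it is level, from small image shifts, and the hand-in gave no verdict.

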